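Reload the soap caddy in reverse and wedge it

TASK

Move the three soaps from the bamboo board into the steel caddy, standing upright side by side in the reverse order: the soap farthest from the board's blue knob goes next to the caddy's upright wall, the middle one stays in the middle, and the one nearest the knob ends up on the side of the caddy's sloping wall. Then set the bamboo wedge into the gap left between the last soap and the sloping wall, tab up and its sloping face to that wall, and push it down until it is firm and the row is tight. Do not knock or shift the amber perfume flask, and let go of everything.

Things in the scene. Friction and masses are not known exactly. Their poses are not given: they have to be found in the camera images.
- soap_oat: cream guest soap, a block 44 (x) x 30 (y) x 50 (z) mm with 4 mm bevels along its top and bottom edges, about 85 g; stands upright on its pad at the start, y along the row; origin: centre of its underside, z up
- soap_rose: rose-pink guest soap, a block 44 (x) x 30 (y) x 50 (z) mm with 4 mm bevels along its top and bottom edges, about 85 g; stands upright on its pad at the start, y along the row; origin: centre of its underside, z up
- soap_charcoal: black guest soap, a block 44 (x) x 30 (y) x 50 (z) mm with 4 mm bevels along its top and bottom edges, about 85 g; stands upright on its pad at the start, y along the row; origin: centre of its underside, z up
- pad_oat: cream draining pad, 58 (x) x 42 (y) x 3 mm, fixed on the board under the soap of the same colour (it stays there and shows where that soap stood); origin: centre of its underside
- pad_rose: rose-pink draining pad, 58 (x) x 42 (y) x 3 mm, fixed on the board under the soap of the same colour (it stays there and shows where that soap stood); origin: centre of its underside
- pad_charcoal: black draining pad, 58 (x) x 42 (y) x 3 mm, fixed on the board under the soap of the same colour (it stays there and shows where that soap stood); origin: centre of its underside
- board: bamboo board, fixed, 68 (x) x 163 (y) x 12 mm; three pads in a row along y at y = -48, 0, +48 mm (colours vary), the soaps on them with undersides 15 mm above the table. A round blue ceramic knob, 16 mm wide, 12 mm high, stands on it near its -y end (y = -79 mm). Origin: underside, below the middle pad
- caddy: steel caddy (all in mm), fixed, 70 (x) x 140 (y); origin: centre of underside. Floor 6 thick. Upright wall at -y: inner face y = -68, top z = 52. Sloping wall at +y: inner face from y = 36.4 at the floor to 63.4 at its top, z = 66. Sides: only rods at x = +-33, top z = 14. Soap centres when tight: y = -53, -23, 7; 3 mm gaps are fine: soaps slide on the floor, the wedge closes them
- wedge: bamboo wedge (mm), 120 g, 44 wide (x), 50 high plus a darker tab 40 (x) x 18 (y) x 22 high on top, centred on x = y = 0. Stands at start. Flat face (to the soap) y = -9; sloping face y = +9 at the bottom to 31.5 at z = 50. Origin: centre of the 18 mm wide underside. Home in caddy: y = 31, z = 14; 1 mm slack in the row holds it 2.2 mm higher. A push of 10 N down makes it firm
- flask: amber glass perfume flask with a brass cap, 40 x 40 mm, 82 mm tall, standing loose on the table as a bystander; origin: centre of its underside
Not all that is in view belongs to the job. Leave any green look-alike of the soap_charcoal alone.

How it is judged:
By the outcome, as a careful person would: the job done as asked, in the order asked, and still so for the second after the job is handed in, with the robot touching nothing.
It also fails if it takes over 106 s, if anything falls off the work surface, if the arm or the gripper's body presses on something with over 40 N, if the wrist force passes 120 N, or if a joint passes its speed limit or range.

ROBOT

A 6-joint arm with a two-finger parallel gripper is mounted at the origin on the work surface. World frame = base frame: x ahead of the robot, y to its left, z up, the work surface at z = 0. Lengths are in m, angles in rad, forces in N, time in s.
With the tool pointing down it reaches from about 0.275 to 0.85 m from the base axis. Payload 5.2 kg.
Tool frame: the origin (TCP) lies midway between the tips of the shut fingers; the grasp point (between the pads) lies arm.hold_point_z behind it (arm.hold_point_z is the distance from the TCP to the grasp point, in m); z points along the fingers, y is the direction in which the jaws open and shut (so a half turn about z gives the same grasp; the last joint's range is limited). The gripper opens to 85 mm and grips with 20 to 120 N. Pads are 22 mm wide; open, the fingers measure 114 mm over their backs; the gripper's body (76 mm by 85 mm) begins 54 mm behind the grasp point. The pads swing forward as they close: fully open they stand 13 mm farther back than shut.
Start: joints at [-1.429, 0.259, 1.535, -0, 1.348, -0.203], TCP at [0.186, -0.518, 0.231] pointing down, gripper open.
Joint ranges: [-3.14, 3.14], [-0.91, 2.08], [0.19, 2.58], [-1.22, 4.36], [0.22, 2.71], [-3.12, 3.12]. Speed limits (rad/s): [2.57, 2.57, 3.14, 3.14, 3.14, 3.14].

INTERFACE

Orientations are given as [roll, pitch, yaw] about the fixed x, y, z axes, in that order (R = Rz(yaw) Ry(pitch) Rx(roll)).
In Python, from bench import arm gives the robot as it stands.
- The arm moves only by the shell command python3 -m inch 'ROWS' [OPENING] [FORCE]. ROWS is JSON, a list of rows, each an object with "linear": the shift along the tool's x, y, z in cm, a list of three; "turn": the turn about the tool's z in degrees. A call has exactly 10 rows; each row is the pose to reach, as a shift and turn from the pose measured when the call began, along the tool's axes at that moment; what a row does not reach only later rows make up. A row lasts 1/12 s, in which the tool goes at most 41.7 mm and 7.16 degrees, less where a joint would pass 70% of its speed; a pose out of reach is approached as far as the arm can. A call with a gripper value outside its range is refused whole. OPENING is the finger opening in cm, from 0 to 8.54, set as the call begins (- or left out, the last holds). The fingers move at their own pace and stop on an object; FORCE is the grip in N (left out, the last holds). Time passes only in rows, so rows that repeat a pose let the fingers close, or fill a call up. It gives the time, the measured TCP pose, the force and the opening at its end, in the units of the state.
- arm.get_obs(): the state, without advancing time (a new reading comes with each control period).
- arm.camera(name): name is "side" or "top"; returns a dict with "frame" (400x640x3 uint8, blue, green, red), "fx", "fy", "cx", "cy" (pixels), "D" ([k1, k2, p1, p2, k3] as OpenCV has them; the pictures are not rectified), "eye" and "orientation" of the camera in the world. Camera axes: x right, y up, looking along -z (the intrinsics and any distortion apply to the point x, -y, -z); pixel columns grow to the right and rows downward; lengths in m; the calibration is good to about 2 mm. A picture is of the moment at which its call begins. There is no depth.
- arm.hand_in(): hands the job in, once; it reports no verdict.
The state is a dict: "time_s": time; "joint_positions": joint angles; "qvel": joint speeds; "joint_efforts": joint torques, N m; "position": TCP position; "tcp_rot": TCP orientation; "contact_force": force on the tool from outside, world axes, zero at the start; "torque": the same for the moment, N m; "width": finger opening in m.
Only numpy, scipy, OpenCV 4.12 (cv2) and the standard library are available. Lean on these libraries where they do the work, as an engineer would, in place of code of your own. Each camera call takes 0.05 s, during which the arm holds its last target.

## Working session

There is one attempt and no reset: what is moved stays moved. The work goes in short steps, Python scripts to look and compute and a shell command to move; the robot and the scene stay as the last step left them, time stands still between calls to the robot, and variables do not carry over. Pictures are saved under pics/ and viewed, and the job is handed in when it is done.

```bash
ls; mkdir -p pics; python3 - <<'E'
from bench import arm
import cv2
print(arm.get_obs(), arm.hold_point_z)
for n in ("side","top"):
    c=arm.camera(n); cv2.imwrite(f"pics/{n}0.png",c["frame"]); print({k:v for k,v in c.items() if k!="frame"})
E
```

```text
pics
{'time_s': 0.0, 'joint_positions': array([-1.42882424e+00,  2.59337621e-01,  1.53612629e+00, -5.67091203e-06,
        1.34798793e+00, -2.02798636e-01]), 'qvel': array([-0.00050148, -0.0023533 ,  0.00213826,  0.00147845,  0.00026326,
       -0.00091156]), 'joint_efforts': array([-1.77698257e-03, -4.46031260e+01, -2.90585124e+01, -5.33735092e-04,
        1.16850217e-02, -1.14498960e-05]), 'position': array([ 0.18583172, -0.51707608,  0.23046025]), 'tcp_rot': array([-3.13977045e+00, -3.69046119e-04,  3.44771640e-01]), 'contact_force': array([ 0.15841325, -0.08410969, -0.34267442]), 'torque': array([-0.04272705, -0.01402071,  0.00262773]), 'width': 0.08501056260998284} 0.0187
{'fx': 493.5665371594517, 'fy': 493.5665371594517, 'cx': 316.0756762859104, 'cy': 201.99006408109096, 'D': array([-0.05432059,  0.        ,  0.        ,  0.        ,  0.        ]), 'eye': array([0.05746846, 0.70583952, 0.66631929]), 'orientation': array([ 0.9571608 ,  0.01584324, -2.54232588])}
{'fx': 360.86697053126477, 'fy': 360.86697053126477, 'cx': 316.8787949934461, 'cy': 201.27727428604464, 'D': array([-0.070955,  0.      ,  0.      ,  0.      ,  0.      ]), 'eye': array([ 0.42792904, -0.0046661 ,  0.67412602]), 'orientation': array([ 0.1602122 , -0.01697865, -1.54932235])}
```

View pics/side0.png

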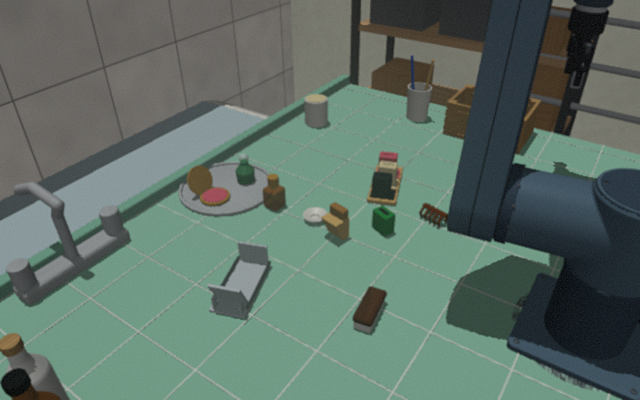

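View pics/top0.png

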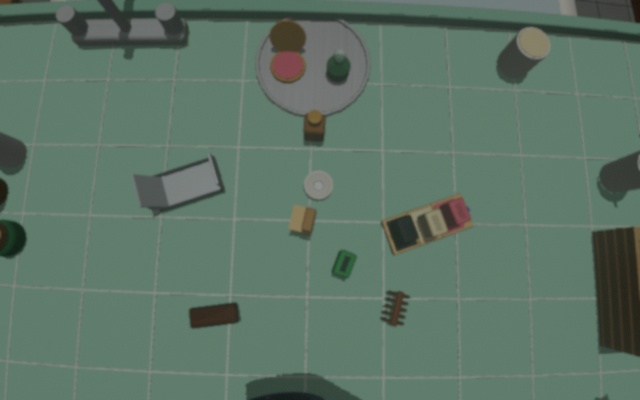

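Side view: caddy about (241,278), wedge (338,222), flask (274,192), board with soaps (385,180), green look-alike (383,220). Top view: caddy (180,185), wedge (303,220), flask (315,124), board (427,223), green block (345,264). Crops next.

```bash
python3 - <<'E'
import cv2,numpy as np
t=cv2.imread("pics/top0.png"); s=cv2.imread("pics/side0.png")
f=lambda im,x,y,w,h,k:cv2.resize(im[y:y+h,x:x+w],None,fx=k,fy=k,interpolation=cv2.INTER_CUBIC)
a=f(t,370,180,120,90,4); b=f(t,280,190,80,90,4)
cv2.imwrite("pics/c1.png",np.hstack([a,b]))
cv2.imwrite("pics/c2.png",np.hstack([f(s,355,145,70,90,5),f(s,300,190,70,90,5)]))
cv2.imwrite("pics/c3.png",np.hstack([f(t,125,145,110,80,3.5),f(s,200,235,80,80,3.5)]))
E
```

```text
(no output)
```

View pics/c1.png

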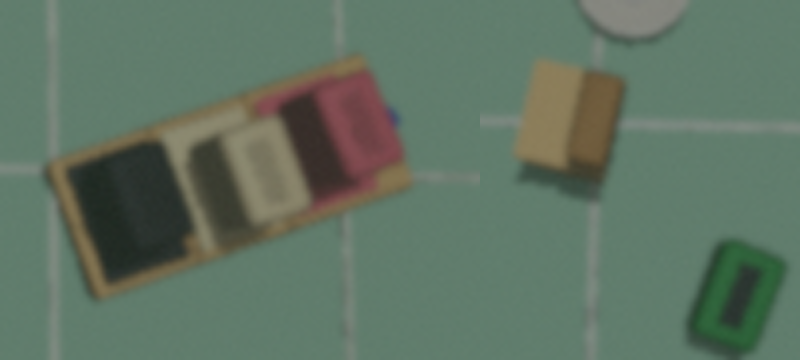

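View pics/c2.png

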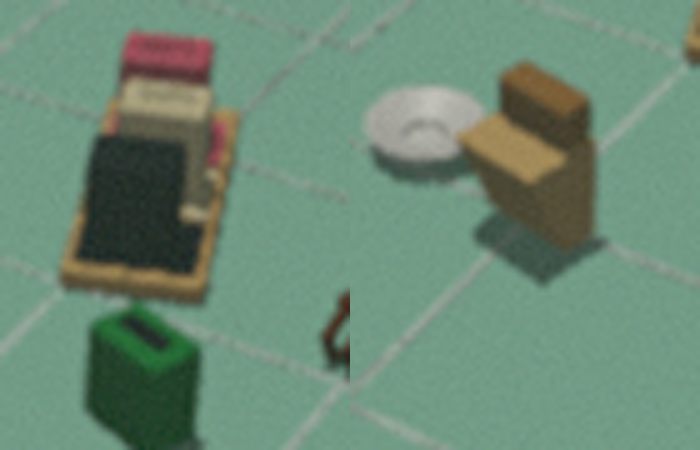

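View pics/c3.png

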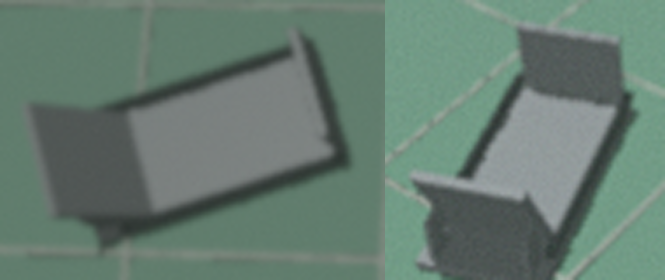

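Top crop: the knob shows blue at top-view pixel (468,209), beside the rose soap, so rose is nearest, oat is in the middle and charcoal is farthest. The candidates for charcoal are the black block at (404,232) on the board's black pad, the green block at (345,264), which is the look-alike to leave alone, and the dark brush at (214,315). I choose (404,232), and the crop shows it standing on the board. The wedge's tab is at top-view (306,222), with its slope overhang on the image-left (+y) side. The caddy's sloping wall is at image left and its upright wall at image right.

```bash
cat > h.py <<'E'
import cv2,numpy as np
from scipy.spatial.transform import Rotation as Ro
from bench import arm
def ray(c,uv):
    uv=np.asarray(uv,float).reshape(-1,1,2)
    K=np.array([[c["fx"],0,c["cx"]],[0,c["fy"],c["cy"]],[0,0,1]])
    p=cv2.undistortPoints(uv,K,np.array(c["D"])).reshape(-1,2)
    d=np.c_[p[:,0],-p[:,1],-np.ones(len(p))]
    return d@Ro.from_euler("xyz",c["orientation"]).as_matrix().T
def onz(c,uv,z):
    d=ray(c,uv); e=np.array(c["eye"]); return (e+d*((z-e[2])/d[:,2])[:,None])[:,:2]
def proj(c,P):
    P=(np.atleast_2d(P)-c["eye"])@Ro.from_euler("xyz",c["orientation"]).as_matrix()
    K=np.array([[c["fx"],0,c["cx"]],[0,c["fy"],c["cy"]],[0,0,1]])
    return cv2.projectPoints(P*[1,-1,-1],np.zeros(3),np.zeros(3),K,np.array(c["D"]))[0].reshape(-1,2)
def crop(im,x,y,w,h,k,name):
    cv2.imwrite(name,cv2.resize(im[y:y+h,x:x+w],None,fx=k,fy=k,interpolation=cv2.INTER_CUBIC))
E
python3 - <<'E'
from h import *
c=arm.camera("top"); im=c["frame"]
k=4; big=cv2.resize(im,None,fx=k,fy=k,interpolation=cv2.INTER_CUBIC); big=cv2.GaussianBlur(big,(5,5),0)
hsv=cv2.cvtColor(big,cv2.COLOR_BGR2HSV)
px=lambda q:(np.asarray(q,float)+.5)/k-.5
def rect(m,win,z,name):
    x,y,w,h=[v*k for v in win]; M=np.zeros_like(m); M[y:y+h,x:x+w]=m[y:y+h,x:x+w]
    cs,_=cv2.findContours(M,cv2.RETR_EXTERNAL,cv2.CHAIN_APPROX_NONE)
    ct=max(cs,key=cv2.contourArea)
    W=onz(c,px(ct.reshape(-1,2)),z)*1000
    r=cv2.minAreaRect(W.astype(np.float32)); print(name,np.round(r[0],1),np.round(r[1],1),round(r[2],1)); 
    return ct
H,S,V=cv2.split(hsv)
print([hsv[int(b*k),int(a*k)] for a,b in [(250,250),(385,230),(437,225),(460,212),(404,232),(300,216),(309,222),(190,185),(155,190)]])
non=((H<55)|(H>95)|(S<40)|(V<75)).astype(np.uint8)*255
o=big.copy()
for m,win,z,n in [(non,(376,185,105,80),.012,"board"),(non,(130,150,100,70),.006,"caddy"),(non,(284,200,36,50),.05,"wedge"),
  (((H<35)&(V>145)).astype(np.uint8)*255,(415,200,40,40),.065,"oattop"),
  (((H>160)&(V>115)).astype(np.uint8)*255,(440,190,40,50),.065,"rosetop"),
  (((H<30)&(V>135)).astype(np.uint8)*255,(284,200,36,50),.05,"wedgeshoulder"),
  (((H<30)&(V<135)&(S>80)).astype(np.uint8)*255,(284,200,36,50),.072,"wedgetab")]:
    ct=rect(m,win,z,n); cv2.drawContours(o,[ct],-1,(0,0,255),1)
cv2.imwrite("pics/m1.png",o[700:1060,1100:1900]); cv2.imwrite("pics/m2.png",o[560:920,480:980])
E
```

```text
[array([ 73,  59, 126], dtype=uint8), array([ 23,  64, 103], dtype=uint8), array([ 26,  57, 121], dtype=uint8), array([178, 101, 109], dtype=uint8), array([77, 35, 51], dtype=uint8), array([ 22,  90, 139], dtype=uint8), array([ 18, 114, 112], dtype=uint8), array([ 84,  10, 129], dtype=uint8), array([80, 18, 87], dtype=uint8)]
board [ 497.2 -222.9] [150.  199.4] 1.5
caddy [563.3 247.1] [135.5 193.9] 1.5
wedge [500.7   9.5] [55.5 65. ] 59.1Traceback (most recent call last):
  File "<stdin>", line 22, in <module>
  File "<stdin>", line 9, in rect
ValueError: max() iterable argument is empty
```

```bash
cat > m.py <<'E'
from h import *
c=arm.camera("top"); im=c["frame"]
k=4; big=cv2.resize(im,None,fx=k,fy=k,interpolation=cv2.INTER_CUBIC); big=cv2.GaussianBlur(big,(9,9),0)
hsv=cv2.cvtColor(big,cv2.COLOR_BGR2HSV)
px=lambda q:(np.asarray(q,float)+.5)/k-.5
def rect(m,win,z,name):
    x,y,w,h=[v*k for v in win]; M=np.zeros_like(m); M[y:y+h,x:x+w]=m[y:y+h,x:x+w]
    cs,_=cv2.findContours(M,cv2.RETR_EXTERNAL,cv2.CHAIN_APPROX_NONE)
    if not cs: print(name,"none"); return None
    ct=max(cs,key=cv2.contourArea)
    W=onz(c,px(ct.reshape(-1,2)),z)*1000
    r=cv2.minAreaRect(W.astype(np.float32)); print(name,np.round(r[0],1),np.round(r[1],1),round(r[2],1)); 
    return ct
H,S,V=cv2.split(hsv)
non=((H<55)|(H>95)|(S<40)|(V<75)).astype(np.uint8)*255
non=cv2.morphologyEx(non,cv2.MORPH_OPEN,np.ones((21,21),np.uint8))
o=big.copy()
u=lambda b:cv2.morphologyEx(b.astype(np.uint8)*255,cv2.MORPH_OPEN,np.ones((9,9),np.uint8))
for m,win,z,n in [(non,(376,185,105,80),.012,"board"),(non,(130,150,100,70),.006,"caddy"),(non,(284,200,36,50),.05,"wedge"),
  (u((H<35)&(V>112)),(415,200,40,40),.065,"oattop"),
  (u((H>160)&(V>90)),(440,190,40,50),.065,"rosetop"),
  (u((H<40)&(V>126)&(S>70)),(284,200,36,50),.05,"wedgeshoulder"),
  (u((H<40)&(V<=126)&(S>70)),(284,200,36,50),.072,"wedgetab")]:
    ct=rect(m,win,z,n)
    if ct is not None:cv2.drawContours(o,[ct],-1,(0,0,255),1)
cv2.imwrite("pics/m1.png",o[700:1060,1100:1900]); cv2.imwrite("pics/m2.png",o[560:920,480:980])
E
python3 m.py
```

```text
board [ 498.4 -219.5] [ 74.3 174.9] 20.1
caddy [559.2 251.7] [ 86.5 168.9] 15.1
wedge [496.7  12.5] [45.4 51.4] 74.5
oattop [ 502.6 -216.3] [70.4 66.8] 88.8
rosetop [ 514.8 -261.6] [47.8 28.7] 21.9
wedgeshoulder [499.2  21.1] [19.7 41.3] 79.3
wedgetab [492.4   2.4] [18.6 42.4] 78.7
```

View pics/m1.png

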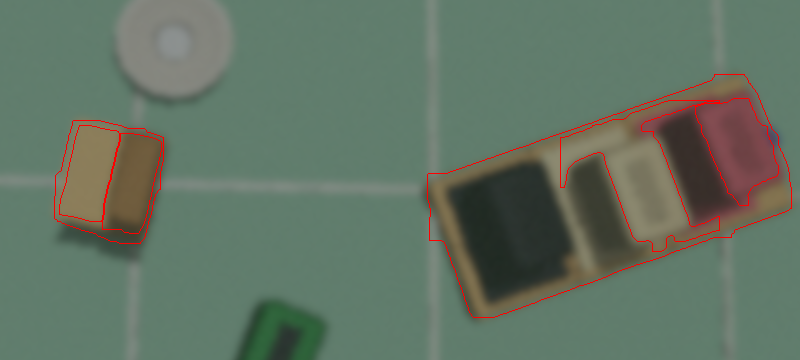

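View pics/m2.png

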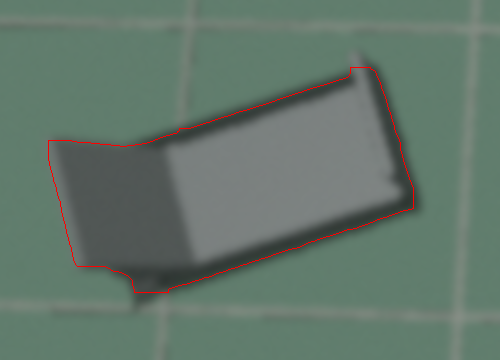

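```bash
cat > e.py <<'E'
from h import *
from scipy.ndimage import map_coordinates as mc, gaussian_filter1d as g1
def edge(c,a,b,z,r=2.5,name=""):
    """strongest edge along the normals of a->b; returns world line (point, dir) on plane z"""
    im=c["frame"].astype(float); a,b=np.array(a,float),np.array(b,float)
    L=np.hypot(*(b-a)); t=(b-a)/L; n=np.array([-t[1],t[0]])
    s=np.linspace(.12,.88,max(8,int(L*2))); o=np.arange(-r-1,r+1.01,.1)
    P=a+s[:,None]*(b-a); Q=P[:,None]+o[None,:,None]*n
    pr=[mc(im[:,:,ch],[Q[...,1],Q[...,0]],order=1) for ch in range(3)]
    G=sum(np.abs(np.gradient(g1(p,5,axis=1),axis=1)) for p in pr)[:,10:-10]
    # smooth along edge
    G=g1(G,3,axis=0); oo=o[10:-10]; j=G.argmax(1); off=oo[j]
    pts=P+off[:,None]*n
    ok=np.abs(off-np.median(off))<1.0
    W=onz(c,pts[ok],z)*1000
    vx,vy,x0,y0=cv2.fitLine(W.astype(np.float32),cv2.DIST_HUBER,0,.01,.01).ravel()
    ang=np.degrees(np.arctan2(vy,vx))
    return np.array([x0,y0]),np.array([vx,vy]),ang
def isect(l,m):
    A=np.c_[l[1],-m[1]]; t=np.linalg.solve(A,m[0]-l[0]); return l[0]+t[0]*l[1]
E
cat > m3.py <<'E'
from e import *
c=arm.camera("top")
f=lambda ox,oy:(lambda x,y:((ox+x+.5)/4-.5,(oy+y+.5)/4-.5))
A=f(1100,700); B=f(480,560)
def quad(name,pts,z,which=A,r=2.5):
    p=[which(*q) for q in pts]; L=[edge(c,p[i],p[(i+1)%4],z,r) for i in range(4)]
    C=[isect(L[i-1],L[i]) for i in range(4)]
    print(name,"ang",[round(float(l[2]),1) for l in L],"corners",np.round(C,1).tolist(),"len",[round(float(np.hypot(*(C[i]-C[(i+1)%4]))),1) for i in range(4)],"ctr",np.round(np.mean(C,0),1))
quad("board",[(428,180),(475,317),(790,210),(742,78)],.012)
quad("oat",[(606,150),(640,243),(690,228),(655,135)],.065,r=2)
quad("rose",[(693,114),(730,203),(778,180),(745,97)],.065,r=2)
quad("char",[(508,176),(545,257),(585,240),(545,160)],.065,r=2)
quad("charpad",[(447,192),(487,303),(577,270),(540,162)],.015,r=2)
quad("should",[(73,123),(58,216),(102,228),(120,133)],.05,r=1.5)
quad("tab",[(120,133),(103,227),(145,238),(163,135)],.072,r=1.5)
quad("cfloor",[(167,148),(195,263),(400,198),(358,84)],.006,B,r=2)
for n,a,b,z in [("slopetop",(49,141),(77,266),.066),("rim in",(352,60),(392,193),.052),("outer+x",(140,146),(345,80),.0),("outer-x",(200,283),(400,212),.0),("slopefloor",(167,148),(195,263),.006)]:
    l=edge(c,B(*a),B(*b),z,2); print(n,np.round(l[0],1),round(float(l[2]),1), np.round(onz(c,[B(*a),B(*b)],z)*1000,1).tolist())
E
python3 m3.py
```

```text
board ang [19.4, -69.7, 20.7, -71.1] corners [[498.0, -132.10000610351562], [437.70001220703125, -153.3000030517578], [495.70001220703125, -309.79998779296875], [551.7000122070312, -288.70001220703125]] len [63.9, 166.9, 59.9, 165.5] ctr [ 495.8 -221. ]
oat ang [19.2, -72.8, 19.5, -63.2] corners [[507.5, -199.5], [472.3999938964844, -211.6999969482422], [480.79998779296875, -238.8000030517578], [520.2999877929688, -224.89999389648438]] len [37.1, 28.4, 41.9, 28.5] ctr [ 495.3 -218.7]
rose ang [21.6, -62.3, 20.7, -71.1] corners [[532.2000122070312, -239.60000610351562], [488.6000061035156, -256.79998779296875], [501.20001220703125, -281.0], [541.2000122070312, -265.8999938964844]] len [47.0, 27.3, 42.8, 27.8] ctr [ 515.8 -260.8]
char ang [24.3, -64.5, 22.0, -75.3] corners [[503.0, -153.3000030517578], [461.0, -172.1999969482422], [468.79998779296875, -188.5], [508.1000061035156, -172.6999969482422]] len [46.0, 18.0, 42.4, 20.0] ctr [ 485.2 -171.7]
charpad ang [20.4, -70.1, 19.6, -69.6] corners [[499.3999938964844, -141.1999969482422], [446.8999938964844, -160.6999969482422], [463.0, -
[... 384 characters left out ...]
], [471.70001220703125, 15.199999809265137], [467.1000061035156, -4.5], [512.0, -12.899999618530273]] len [45.0, 20.2, 45.7, 19.3] ctr [491.7   1. ]
cfloor ang [19.8, -70.2, 20.5, -69.6] corners [[576.2000122070312, 285.1000061035156], [520.7999877929688, 265.20001220703125], [555.5, 169.10000610351562], [611.5999755859375, 190.10000610351562]] len [58.8, 102.2, 59.8, 101.4] ctr [566.  227.4]
slopetop [539.6 300. ] 19.7 [[565.3, 311.3], [510.6, 293.0]]
rim in [581.2 170.3] 20.2 [[608.5, 184.1], [548.3, 162.0]]
outer+x [590.3 255.3] -70.4 [[578.7, 300.2], [613.5, 202.6]]
outer-x [527.1 226.2] -69.9 [[512.9, 264.8], [549.3, 171.5]]
slopefloor [548.4 275.1] 19.8 [[576.6, 284.2], [521.6, 265.6]]
```

```bash
cat > ov.py <<'E'
from h import *
import sys
def box(x0,x1,y0,y1,z0,z1): return [[x,y,z] for z in(z0,z1) for x,y in((x0,y0),(x1,y0),(x1,y1),(x0,y1))]
E_=[(0,1),(1,2),(2,3),(3,0),(4,5),(5,6),(6,7),(7,4),(0,4),(1,5),(2,6),(3,7)]
def W(pose,P):
    x,y,a=pose; R=Ro.from_euler("z",a,degrees=True).as_matrix(); return (np.array(P,float)@R.T+[x,y,0])/1000
board=(496,-220,20.);wedge=(494.8,1.1,-11.5);caddy=(559.6,240,20.1)
S=[(board,box(-22,22,y-15,y+15,15,65)) for y in(-48,0,48)]
S+=[(board,box(-34,34,-81.5,81.5,0,12))]
S+=[(wedge,[[-22,-9,0],[22,-9,0],[22,9,0],[-22,9,0],[-22,-9,50],[22,-9,50],[22,31.5,50],[-22,31.5,50]]),(wedge,box(-20,20,-9,9,50,72))]
S+=[(caddy,[[-35,-68,6],[35,-68,6],[35,36.4,6],[-35,36.4,6],[-35,-68,52],[35,-68,52],[35,63.4,66],[-35,63.4,66]])]
if __name__=="__main__":
    for n in("top","side"):
        c=arm.camera(n); k=5; o=cv2.resize(c["frame"],None,fx=k,fy=k,interpolation=cv2.INTER_CUBIC)
        o=cv2.convertScaleAbs(o,alpha=1.5)
        for p,P in S:
            q=(proj(c,W(p,P))+.5)*k-.5
            for a,b in E_: cv2.line(o,tuple(int(v) for v in q[a]),tuple(int(v) for v in q[b]),(0,0,255),1)
        wins={"top":[(375,185,110,80),(125,145,110,80),(280,190,60,60)],"side":[(355,145,70,70),(205,235,80,85),(300,190,70,60)]}[n]
        for i,(x,y,w,h) in enumerate(wins): cv2.imwrite(f"pics/o_{n}{i}.png",o[y*k:(y+h)*k,x*k:(x+w)*k])
    pad=lambda im:cv2.copyMakeBorder(im,0,425-im.shape[0],0,0,cv2.BORDER_CONSTANT)
    for i in range(3):
        r=np.hstack([pad(cv2.imread(f"pics/o_{n}{i}.png")) for n in("top","side")]); r=cv2.resize(r,None,fx=.84,fy=.84); cv2.imwrite(f"pics/ov{i}.png",r)
        print(r.shape)
E
python3 ov.py
```

```text
(357, 756, 3)
(357, 798, 3)
(357, 546, 3)
```

View pics/ov0.png

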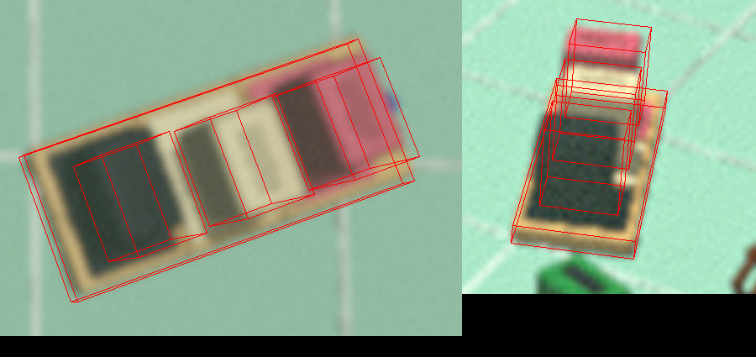

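View pics/ov1.png

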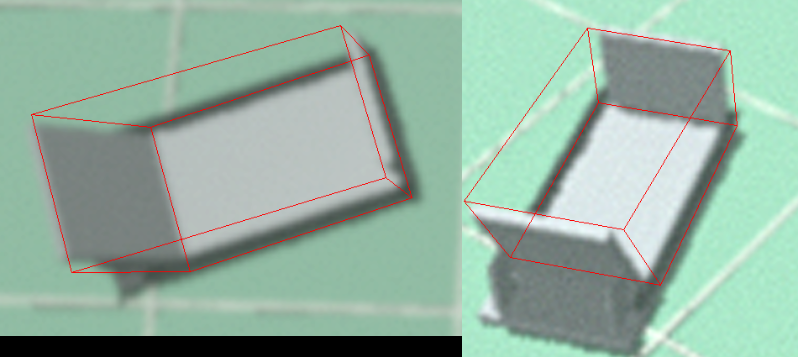

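View pics/ov2.png

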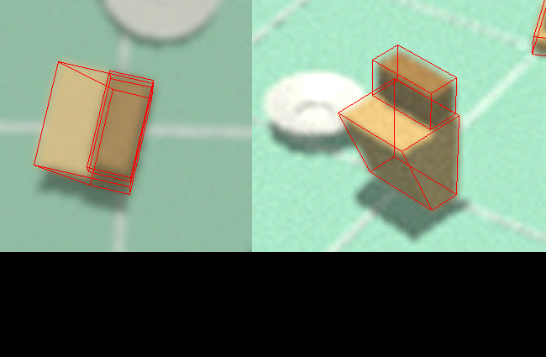

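```bash
python3 - <<'E'
from h import *
o=[]
for n,(x,y,w,h) in (("top",(378,205,60,50)),("side",(362,150,50,55))):
    im=arm.camera(n)["frame"][y:y+h,x:x+w].astype(float)
    im=np.clip(255*((im/255)**.5-.2)/.5,0,255).astype(np.uint8)
    o.append(cv2.resize(im,(400,int(400*h/w)),interpolation=cv2.INTER_CUBIC))
m=max(a.shape[0] for a in o)
cv2.imwrite("pics/d.png",np.hstack([cv2.copyMakeBorder(a,0,m-a.shape[0],0,0,cv2.BORDER_CONSTANT) for a in o]))
E
```

```text
(no output)
```

View pics/d.png

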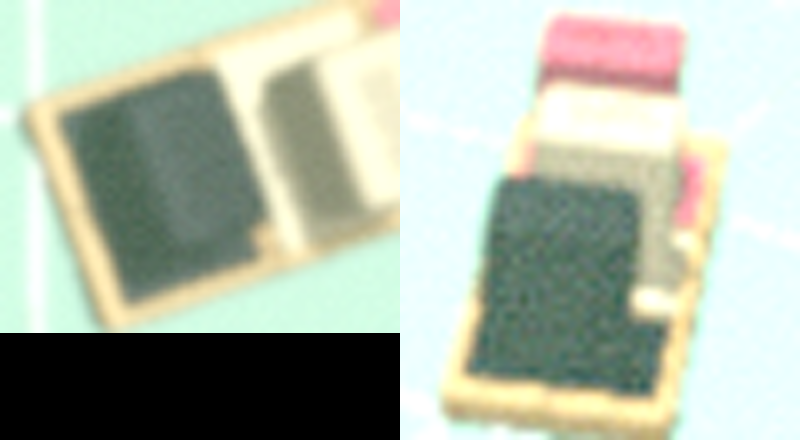

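```bash
python3 - <<'E'
from h import *
a=np.radians(20); R=np.array([[np.cos(a),np.sin(a)],[-np.sin(a),np.cos(a)]])
s=arm.camera("side");t=arm.camera("top")
B=lambda P:np.round((P*1000-[496,-220])@R.T,1).tolist()
for n,q in (("char",[(500,178),(640,188)]),("oat",[(538,83),(685,92)]),("rose",[(548,17),(684,27)])):
    q=[(362+(x-400+.5)/8-.5,150+(y+.5)/8-.5) for x,y in q]
    print(n,B(onz(s,q,.063)))
q=[(378+(x+.5)/6.667-.5,205+(y+.5)/6.667-.5) for x,y in [(128,95),(215,70),(268,210),(185,245)]]
print("char top",B(onz(t,q,.061)))
f=lambda x,y:((1100+x+.5)/4-.5,(700+y+.5)/4-.5)
for n,q in (("oat",[(606,150),(655,135),(690,228),(640,243)]),("rose",[(693,114),(745,97),(778,180),(730,203)])):
    print(n,"top",B(onz(t,[f(*v) for v in q],.061)))
E
```

```text
char [[25.0, 44.2], [-15.2, 40.6]]
oat [[22.2, -12.2], [-21.5, -16.8]]
rose [[25.1, -53.0], [-16.6, -56.1]]
char top [[27.3, 63.4], [26.1, 39.5], [-12.2, 39.4], [-13.6, 63.1]]
oat top [[21.7, 10.5], [20.8, -12.5], [-21.8, -12.1], [-20.7, 11.1]]
rose top [[24.0, -32.0], [23.5, -57.1], [-15.2, -57.2], [-17.5, -33.0]]
```

```bash
cat > go.py <<'E'
from h import *
import sys
def go(x,y,z,yaw):
    o=arm.get_obs(); R=Ro.from_euler("xyz",o["tcp_rot"]).as_matrix()
    d=R.T@(np.array([x,y,z])/1000-o["position"])*100
    t=-(yaw-np.degrees(o["tcp_rot"][2])); t=(t+180)%360-180
    print("t",round(o["time_s"],2),"linear cm",np.round(d,2),"turn",round(t,1),"pos",np.round(o["position"]*1000,1),"rpy",np.round(np.degrees(o["tcp_rot"]),1),"F",np.round(o["contact_force"],1),"w",round(o["width"]*1000,1))
B=(496,-220,20.);C=(559.6,240,20.1)
def loc(F,u,v):
    a=np.radians(F[2]); return F[0]+u*np.cos(a)-v*np.sin(a),F[1]+u*np.sin(a)+v*np.cos(a)
if __name__=="__main__":
    f,u,v,z=sys.argv[1],*map(float,sys.argv[2:5])
    if f=="B": go(*loc(B,u,v),z,110.)
    elif f=="C": go(*loc(C,u,v),z,110.1)
    elif f=="W": go(*loc((494.8,1.1,-11.5),u,v),z,78.5)
E
python3 go.py B 6 52 130; python3 - <<'E'
from h import *
c=arm.camera("top"); print(onz(c,[(315,132)],.03), onz(c,[(345,264)],.04))
E
```

```text
t 0.55 linear cm [ 39.82 -22.73  10.13] turn -90.2 pos [ 185.9 -517.6  231.3] rpy [-180.    -0.    19.8] F [ 0.1 -0.1 -0.3] w 85.3
[[ 0.6634389 -0.0070311]] [[ 0.42138925 -0.0644777 ]]
```

```bash
python3 -m inch '[{"linear":[2,-1,0],"turn":-5},{"linear":[5,-3,0],"turn":-12},{"linear":[9,-5,0],"turn":-19},{"linear":[13,-7.5,0],"turn":-26},{"linear":[17,-10,0],"turn":-33},{"linear":[21,-12,0],"turn":-40},{"linear":[25,-14,1],"turn":-47},{"linear":[28,-16,2],"turn":-54},{"linear":[30,-17,3],"turn":-60},{"linear":[31,-18,3],"turn":-63}]' 7; python3 go.py B 6 52 90
```

```text
time_s: 1.43
position: [0.4185, -0.239, 0.1994]
tcp_rot: [-3.14, -0.003, 1.453]
contact_force: [-0.4, 0.4, -0.9]
width: 0.0702
t 1.43 linear cm [ 7.68  5.68 10.96] turn -26.8 pos [ 418.5 -239.   199.4] rpy [-179.9   -0.2   83.2] F [-0.4  0.4 -0.9] w 70.2
```

```bash
python3 -m inch '[{"linear":[1,0.7,1],"turn":-3},{"linear":[2.5,1.8,3],"turn":-9},{"linear":[4,3,5],"turn":-15},{"linear":[5.5,4.1,7.5],"turn":-21},{"linear":[6.8,5,9.5],"turn":-25},{"linear":[7.4,5.5,10.5],"turn":-26.5},{"linear":[7.7,5.7,11],"turn":-26.8},{"linear":[7.7,5.7,11],"turn":-26.8},{"linear":[7.7,5.7,11],"turn":-26.8},{"linear":[7.7,5.7,11],"turn":-26.8}]' 7; python3 go.py B 6 52 26;python3 - <<'E'
from h import *
for n,(x,y,w,h) in (("top",(370,170,110,100)),("side",(330,100,110,100))):
    crop(arm.camera(n)["frame"],x,y,w,h,3.6,f"pics/g1{n}.png")
a=[cv2.imread(f"pics/g1{n}.png") for n in("top","side")]; cv2.imwrite("pics/g1.png",np.hstack(a))
E
```

```text
time_s: 2.27
position: [0.4845, -0.17, 0.0908]
tcp_rot: [3.14, -0.002, 1.919]
contact_force: [-0.1, -0.2, 0.3]
width: 0.0699
t 2.27 linear cm [ 0.1  -0.04  6.48] turn -0.1 pos [ 484.5 -170.    90.8] rpy [ 1.799e+02 -1.000e-01  1.099e+02] F [-0.1 -0.2  0.3] w 69.9
```

View pics/g1.png

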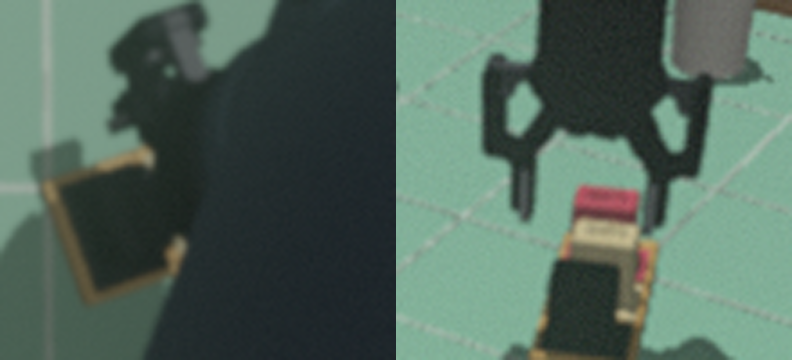

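The side view shows the open jaws straddling the black soap's line: fingertips at crop (523,215) and (655,230), soap at (585,290). I'll descend and grip.

```bash
python3 -m inch '[{"linear":[0.1,0,1],"turn":0},{"linear":[0.1,0,2.5],"turn":0},{"linear":[0.1,0,4],"turn":0},{"linear":[0.1,0,5.3],"turn":0},{"linear":[0.1,0,6.1],"turn":0},{"linear":[0.1,0,6.5],"turn":0},{"linear":[0.1,0,6.5],"turn":0},{"linear":[0.1,0,6.5],"turn":0},{"linear":[0.1,0,6.5],"turn":0},{"linear":[0.1,0,6.5],"turn":0}]'
python3 -m inch '[{"linear":[0,0,0],"turn":0},{"linear":[0,0,0],"turn":0},{"linear":[0,0,0],"turn":0},{"linear":[0,0,0],"turn":0},{"linear":[0,0,0],"turn":0},{"linear":[0,0,0],"turn":0},{"linear":[0,0,0],"turn":0},{"linear":[0,0,0],"turn":0},{"linear":[0,0,0],"turn":0},{"linear":[0,0,0],"turn":0}]' 0 40;  python3 go.py C 0 -50 146
```

```text
time_s: 3.2
position: [0.4847, -0.1692, 0.0265]
tcp_rot: [3.139, -0.0, 1.919]
contact_force: [-0.1, 0.7, 0.3]
width: 0.0701
time_s: 4.03
position: [0.4851, -0.1695, 0.0271]
tcp_rot: [3.138, 0.001, 1.919]
contact_force: [-0.3, 0.2, 5.6]
width: 0.0437
t 4.03 linear cm [ 30.95  21.02 -11.83] turn -0.2 pos [ 485.1 -169.5   27.1] rpy [179.8   0.  109.9] F [-0.3  0.2  5.6] w 43.7
```

```bash
python3 -m inch '[{"linear":[0,0,-1],"turn":0},{"linear":[0,0,-3],"turn":0},{"linear":[0,0,-5.5],"turn":0},{"linear":[0,0,-8],"turn":0},{"linear":[1,0.7,-10],"turn":0},{"linear":[3,2,-11],"turn":0},{"linear":[5.5,3.8,-12],"turn":0},{"linear":[8.5,5.8,-12],"turn":0},{"linear":[11.5,7.8,-12],"turn":0},{"linear":[14.5,10,-12],"turn":0}]';  python3 go.py C 0 -50 100
python3 - <<'E'
from h import *
crop(arm.camera("side")["frame"],220,20,200,200,3,"pics/l1.png")
E
```

```text
time_s: 4.87
position: [0.529, 0.0022, 0.1482]
tcp_rot: [3.138, 0.001, 1.918]
contact_force: [0.8, 0.5, -1.9]
width: 0.0434
t 4.87 linear cm [16.32 10.96  4.84] turn -0.2 pos [529.    2.2 148.2] rpy [179.8   0.  109.9] F [ 0.8  0.5 -1.9] w 43.4
```

View pics/l1.png

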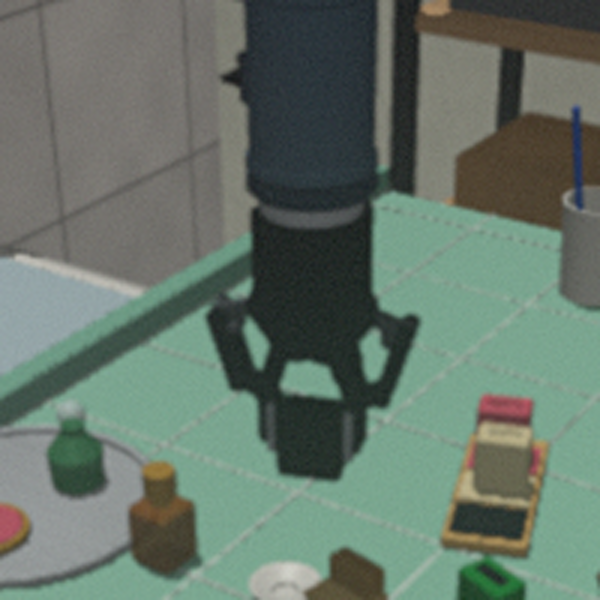

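The black soap hangs straight between the pads at crop (310,440), and its black pad is left on the board at (487,520).

```bash
python3 -m inch '[{"linear":[2.5,1.7,0],"turn":0},{"linear":[5.5,3.7,0],"turn":0},{"linear":[8.5,5.7,0],"turn":0},{"linear":[11.5,7.7,1],"turn":0},{"linear":[14,9.4,2],"turn":0},{"linear":[15.6,10.5,3.5],"turn":-0.2},{"linear":[16.3,11,4.7],"turn":-0.2},{"linear":[16.3,11,4.8],"turn":-0.2},{"linear":[16.3,11,4.8],"turn":-0.2},{"linear":[16.3,11,4.8],"turn":-0.2}]';  python3 go.py C 0 -50 22
python3 - <<'E'
from h import *
crop(arm.camera("side")["frame"],190,160,120,170,3.4,"pics/l2s.png")
crop(arm.camera("top")["frame"],120,130,130,100,3.4,"pics/l2t.png")
a,b=cv2.imread("pics/l2s.png")[:578],cv2.imread("pics/l2t.png")
a=cv2.resize(a,None,fx=.88,fy=.88)
cv2.imwrite("pics/l2.png",np.hstack([a,cv2.copyMakeBorder(b,0,a.shape[0]-b.shape[0],0,0,cv2.BORDER_CONSTANT)]))
E
```

```text
time_s: 5.75
position: [0.578, 0.1984, 0.1017]
tcp_rot: [3.136, -0.003, 1.923]
contact_force: [-0.3, 0.1, -1.1]
width: 0.0434
t 5.75 linear cm [-0.48 -0.34  7.97] turn 0.1 pos [578.  198.4 101.7] rpy [ 1.797e+02 -1.000e-01  1.102e+02] F [-0.3  0.1 -1.1] w 43.4
```

View pics/l2.png

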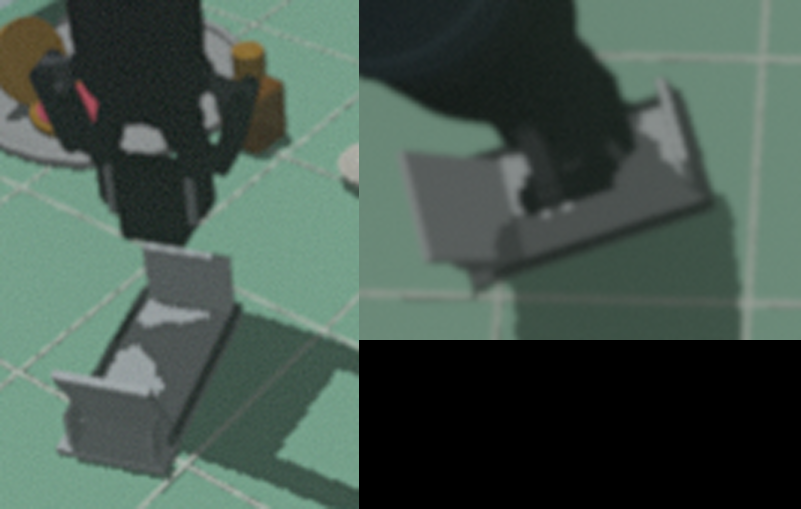

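Side view: the black soap hangs at crop (160,215), above and on the near side of the upright wall at (190,275). The flask at (265,105) is clear.

```bash
python3 -m inch '[{"linear":[-0.3,-0.3,0],"turn":0},{"linear":[-0.3,-0.3,1],"turn":0},{"linear":[-0.3,-0.3,2.5],"turn":0},{"linear":[-0.3,-0.3,4],"turn":0},{"linear":[-0.3,-0.3,5.5],"turn":0},{"linear":[-0.3,-0.3,6.7],"turn":0},{"linear":[-0.3,-0.3,7.3],"turn":0},{"linear":[-0.3,-0.3,7.7],"turn":0},{"linear":[-0.3,-0.3,7.8],"turn":0},{"linear":[-0.3,-0.3,7.8],"turn":0}]';  python3 go.py C 0 -48 18
python3 - <<'E'
from h import *
crop(arm.camera("side")["frame"],190,200,120,120,4,"pics/l3.png")
E
```

```text
time_s: 6.68
position: [0.5775, 0.1949, 0.0246]
tcp_rot: [3.134, -0.002, 1.923]
contact_force: [0.3, 0.3, -1.3]
width: 0.0432
t 6.68 linear cm [ 0.05 -0.14  0.65] turn 0.1 pos [577.5 194.9  24.6] rpy [ 1.795e+02 -1.000e-01  1.102e+02] F [ 0.3  0.3 -1.3] w 43.2
```

View pics/l3.png

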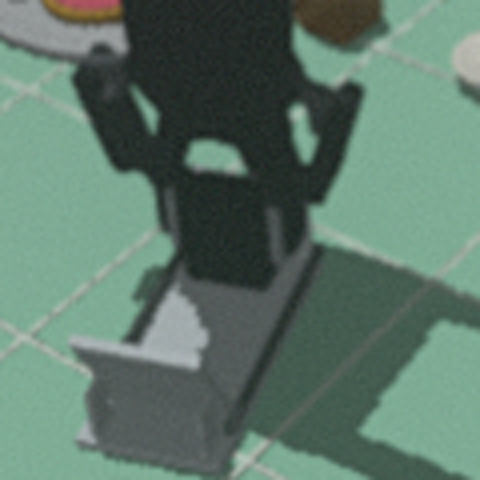

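The soap is inside the caddy between the side rods, with no contact so far. I'll lower it to just above the floor, then nudge it toward the upright wall.

```bash
python3 -m inch '[{"linear":[0,-0.1,0.2],"turn":0},{"linear":[0,-0.1,0.4],"turn":0},{"linear":[0,-0.1,0.5],"turn":0},{"linear":[0,-0.1,0.6],"turn":0},{"linear":[0,-0.1,0.65],"turn":0},{"linear":[-0.1,-0.1,0.65],"turn":0},{"linear":[-0.2,-0.1,0.65],"turn":0},{"linear":[-0.3,-0.1,0.65],"turn":0},{"linear":[-0.3,-0.1,0.65],"turn":0},{"linear":[-0.3,-0.1,0.65],"turn":0}]';  python3 go.py C 0 -52 18
```

```text
time_s: 7.57
position: [0.578, 0.1917, 0.0184]
tcp_rot: [3.133, -0.002, 1.922]
contact_force: [0.5, 0.6, -0.8]
width: 0.0436
t 7.57 linear cm [-0.03 -0.07  0.04] turn 0.0 pos [578.  191.7  18.4] rpy [ 1.795e+02 -1.000e-01  1.101e+02] F [ 0.5  0.6 -0.8] w 43.6
```

```bash
python3 -m inch '[{"linear":[-0.05,-0.05,0.05],"turn":0},{"linear":[-0.1,-0.05,0.05],"turn":0},{"linear":[-0.15,-0.05,0.05],"turn":0},{"linear":[-0.2,-0.05,0.05],"turn":0},{"linear":[-0.25,-0.05,0.05],"turn":0},{"linear":[-0.3,-0.05,0.05],"turn":0},{"linear":[-0.3,-0.05,0.05],"turn":0},{"linear":[-0.3,-0.05,0.05],"turn":0},{"linear":[-0.3,-0.05,0.05],"turn":0},{"linear":[-0.3,-0.05,0.05],"turn":0}]';  python3 go.py C 0 -52 18
```

```text
time_s: 8.4
position: [0.5788, 0.1888, 0.0183]
tcp_rot: [3.132, -0.002, 1.922]
contact_force: [-0.4, 1.2, 5.3]
width: 0.0437
t 8.4 linear cm [ 0.26 -0.04  0.03] turn 0.0 pos [578.8 188.8  18.3] rpy [ 1.795e+02 -1.000e-01  1.101e+02] F [-0.4  1.2  5.3] w 43.7
```

```bash
python3 -m inch '[{"linear":[-0.1,0,0],"turn":0},{"linear":[-0.15,0,0],"turn":0},{"linear":[-0.15,0,0],"turn":0},{"linear":[-0.15,0,0],"turn":0},{"linear":[-0.15,0,0],"turn":0},{"linear":[-0.15,0,0],"turn":0},{"linear":[-0.15,0,0],"turn":0},{"linear":[-0.15,0,0],"turn":0},{"linear":[-0.15,0,0],"turn":0},{"linear":[-0.15,0,0],"turn":0}]';  python3 go.py C 0 -52 18
python3 -m inch '[{"linear":[0,0,0],"turn":0},{"linear":[0,0,0],"turn":0},{"linear":[0,0,0],"turn":0},{"linear":[0,0,-1],"turn":0},{"linear":[0,0,-3],"turn":0},{"linear":[0,0,-5.5],"turn":0},{"linear":[0,0,-8],"turn":0},{"linear":[-2,-1.3,-9],"turn":0},{"linear":[-5,-3.3,-9],"turn":0},{"linear":[-8,-5.3,-9],"turn":0}]' 6.5;  python3 go.py B 0 -1 90
```

```text
time_s: 9.23
position: [0.5788, 0.1889, 0.0183]
tcp_rot: [3.132, -0.004, 1.922]
contact_force: [-1.9, 7.1, 5.2]
width: 0.0436
t 9.23 linear cm [ 0.26 -0.04  0.03] turn 0.0 pos [578.8 188.9  18.3] rpy [179.5  -0.2 110.1] F [-1.9  7.1  5.2] w 43.6
time_s: 10.07
position: [0.5566, 0.0943, 0.1094]
tcp_rot: [3.129, -0.002, 1.925]
contact_force: [0.2, -1.1, 0.6]
width: 0.0652
t 10.07 linear cm [-27.48 -16.59   1.67] turn 0.3 pos [556.6  94.3 109.4] rpy [ 1.793e+02 -1.000e-01  1.103e+02] F [ 0.2 -1.1  0.6] w 65.2
```

Wall contact gave 7 N with the tool stopped, so the first soap is tight against the upright wall. Next is the oat soap.

```bash
python3 -m inch '[{"linear":[-2.5,-1.5,0],"turn":0},{"linear":[-6,-3.6,0],"turn":0},{"linear":[-9.5,-5.7,0],"turn":0},{"linear":[-13,-7.8,0],"turn":0},{"linear":[-16.5,-9.9,0],"turn":0},{"linear":[-20,-12,0],"turn":0},{"linear":[-23,-13.9,0],"turn":0.3},{"linear":[-25.5,-15.4,0],"turn":0.3},{"linear":[-27,-16.3,0.5],"turn":0.3},{"linear":[-27.5,-16.6,1],"turn":0.3}]';  python3 go.py B 0 -1 90
python3 -m inch '[{"linear":[0,0,0],"turn":0},{"linear":[0,0,0],"turn":0},{"linear":[0,0,0],"turn":0},{"linear":[0,0,0],"turn":0},{"linear":[0,0,0],"turn":0},{"linear":[0,0,0],"turn":0},{"linear":[0,0,0],"turn":0},{"linear":[0,0,0],"turn":0},{"linear":[0,0,0],"turn":0},{"linear":[0,0,0],"turn":0}]' 7;python3 go.py B 0 -1 27
python3 - <<'E'
from h import *
crop(arm.camera("side")["frame"],200,120,230,200,3,"pics/l4.png")
E
```

```text
time_s: 10.9
position: [0.496, -0.2249, 0.0975]
tcp_rot: [3.128, 0.0, 1.916]
contact_force: [0.0, 0.1, -0.3]
width: 0.0652
t 10.9 linear cm [0.36 0.15 0.75] turn -0.2 pos [ 496.  -224.9   97.5] rpy [179.2   0.  109.8] F [ 0.   0.1 -0.3] w 65.2
time_s: 11.73
position: [0.4961, -0.2248, 0.0975]
tcp_rot: [3.128, 0.0, 1.916]
contact_force: [-0.2, -0.1, -0.2]
width: 0.0701
t 11.73 linear cm [0.36 0.07 7.05] turn -0.2 pos [ 496.1 -224.8   97.5] rpy [179.2   0.  109.8] F [-0.2 -0.1 -0.2] w 70.1
```

View pics/l4.png

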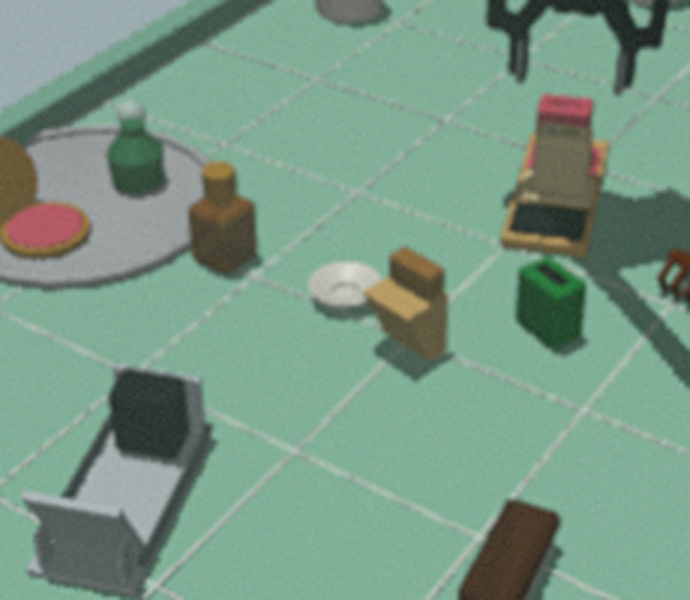

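```bash
python3 - <<'E'
from h import *
a=np.radians(20.1); R=np.array([[np.cos(a),np.sin(a)],[-np.sin(a),np.cos(a)]])
s=arm.camera("side");t=arm.camera("top")
L=lambda P:np.round((P*1000-[559.6,240])@R.T,1).tolist()
print("wall top side",L(onz(s,[(238.3,242.4),(267.4,246.4)],.052)))
f=lambda x,y:(200+(x+.5)/3-.5,120+(y+.5)/3-.5)
print("soap side z56 far",L(onz(s,[f(116,372),f(186,377)],.056)), "bottom near",L(onz(s,[f(112,447),f(180,459)],.010)))
# floor quad from top, rod/floor edges; slope wall ends
print("slope top side",L(onz(s,[f(27,497),f(130,517)],.066)))
crop(t["frame"],125,140,120,90,6,"pics/t5.png")
E
```

```text
wall top side [[26.5, -66.7], [-32.7, -68.3]]
soap side z56 far [[22.9, -58.7], [-22.8, -64.4]] bottom near [[22.6, -37.4], [-24.4, -37.1]]
slope top side [[26.1, 68.5], [-37.3, 69.4]]
```

View pics/t5.png

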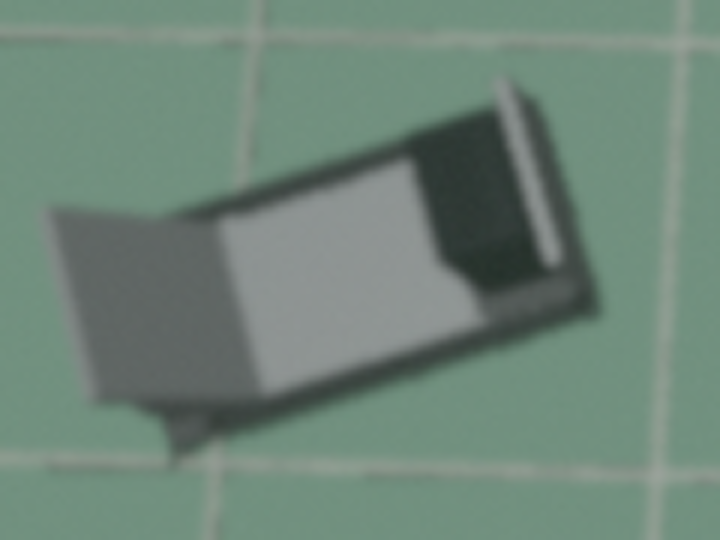

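```bash
python3 - <<'E'
from h import *
a=np.radians(20.1); R=np.array([[np.cos(a),np.sin(a)],[-np.sin(a),np.cos(a)]])
t=arm.camera("top")
L=lambda P:np.round((P*1000-[559.6,240])@R.T,1).tolist()
f=lambda x,y:(125+(x+.5)/6-.5,140+(y+.5)/6-.5)
print("rim z52",L(onz(t,[f(500,80),f(553,265)],.052)))
print("slope z66",L(onz(t,[f(45,207),f(92,400)],.066)))
print("soap top z54",L(onz(t,[f(412,140),f(495,108),f(438,250),f(530,230)],.054)))
print("soap bottom corner z10",L(onz(t,[f(485,290),f(558,272)],.010)))
print("floor edges z6",L(onz(t,[f(225,213),f(410,155),f(262,393),f(488,320)],.006)))
print("rods outer z7",L(onz(t,[f(180,212),f(490,105),f(215,437),f(585,318)],.007)))
E
```

```text
rim z52 [[29.6, -70.6], [-29.8, -70.0]]
slope z66 [[31.1, 64.3], [-28.6, 65.0]]
soap top z54 [[19.6, -41.1], [21.0, -67.2], [-15.1, -39.4], [-18.1, -66.9]]
soap bottom corner z10 [[-18.6, -39.7], [-20.4, -63.2]]
floor edges z6 [[33.6, 33.6], [32.6, -28.0], [-26.3, 37.2], [-27.0, -37.1]]
rods outer z7 [[38.3, 47.0], [39.8, -57.1], [-35.2, 54.7], [-36.5, -66.5]]
```

The black soap stands upright against the caddy wall (side crop (150,415)), centred within about 1–3 mm. The jaws at (570,60) line up with the oat soap.

```bash
python3 -m inch '[{"linear":[0.2,0,0.5],"turn":0},{"linear":[0.35,0.05,2],"turn":-0.2},{"linear":[0.35,0.05,3.6],"turn":-0.2},{"linear":[0.35,0.05,5.2],"turn":-0.2},{"linear":[0.35,0.05,6.4],"turn":-0.2},{"linear":[0.35,0.05,6.9],"turn":-0.2},{"linear":[0.35,0.05,7],"turn":-0.2},{"linear":[0.35,0.05,7],"turn":-0.2},{"linear":[0.35,0.05,7],"turn":-0.2},{"linear":[0.35,0.05,7],"turn":-0.2}]'
python3 -m inch '[{"linear":[0,0,0],"turn":0},{"linear":[0,0,0],"turn":0},{"linear":[0,0,0],"turn":0},{"linear":[0,0,0],"turn":0},{"linear":[0,0,0],"turn":0},{"linear":[0,0,0],"turn":0},{"linear":[0,0,0],"turn":0},{"linear":[0,0,0],"turn":0},{"linear":[0,0,0],"turn":0},{"linear":[0,0,0],"turn":0}]' 0 40;  python3 go.py C -0.5 -18 146
```

```text
time_s: 12.77
position: [0.4967, -0.2216, 0.0283]
tcp_rot: [3.128, 0.002, 1.919]
contact_force: [0.8, -0.4, 0.9]
width: 0.07
time_s: 13.6
position: [0.4972, -0.2221, 0.0292]
tcp_rot: [3.127, 0.003, 1.919]
contact_force: [-1.3, 0.2, 6.0]
width: 0.0438
t 13.6 linear cm [ 39.46  21.77 -11.48] turn -0.1 pos [ 497.2 -222.1   29.2] rpy [179.1   0.2 110. ] F [-1.3  0.2  6. ] w 43.8
```

```bash
python3 -m inch '[{"linear":[0,0,-1],"turn":0},{"linear":[0,0,-3],"turn":0},{"linear":[0,0,-5.5],"turn":0},{"linear":[0,0,-8],"turn":0},{"linear":[1.2,0.7,-10],"turn":0},{"linear":[3.5,2,-11],"turn":0},{"linear":[6.5,3.6,-12],"turn":0},{"linear":[10,5.5,-12],"turn":0},{"linear":[13.5,7.4,-12],"turn":0},{"linear":[17,9.4,-12],"turn":0}]';  python3 go.py C -0.5 -17 105
```

```text
time_s: 14.43
position: [0.5255, -0.0289, 0.151]
tcp_rot: [3.126, 0.003, 1.918]
contact_force: [0.5, 0.2, -0.6]
width: 0.0434
t 14.43 linear cm [22.44 12.25  4.72] turn -0.2 pos [525.5 -28.9 151. ] rpy [179.1   0.2 109.9] F [ 0.5  0.2 -0.6] w 43.4
```

```bash
python3 -m inch '[{"linear":[3,1.6,0],"turn":0},{"linear":[6.5,3.5,0],"turn":0},{"linear":[10,5.4,0],"turn":0},{"linear":[13.5,7.4,0],"turn":0},{"linear":[17,9.3,0.5],"turn":0},{"linear":[19.8,10.8,1.5],"turn":-0.2},{"linear":[21.6,11.8,3],"turn":-0.2},{"linear":[22.3,12.2,4.2],"turn":-0.2},{"linear":[22.4,12.2,4.7],"turn":-0.2},{"linear":[22.4,12.2,4.7],"turn":-0.2}]';  python3 go.py C -0.5 -17 27
python3 - <<'E'
from h import *
crop(arm.camera("side")["frame"],170,170,140,150,3.9,"pics/l6.png")
E
```

```text
time_s: 15.27
position: [0.5631, 0.2229, 0.1035]
tcp_rot: [3.13, 0.003, 1.923]
contact_force: [0.1, -0.4, -0.8]
width: 0.0435
t 15.27 linear cm [0.06 0.12 7.65] turn 0.1 pos [563.1 222.9 103.5] rpy [179.3   0.2 110.2] F [ 0.1 -0.4 -0.8] w 43.5
```

View pics/l6.png

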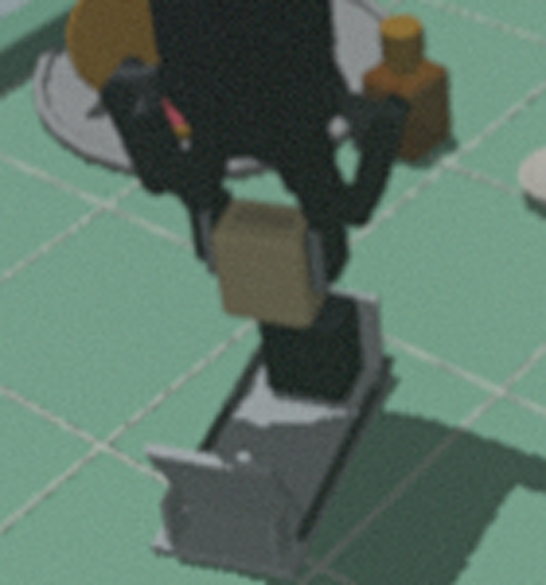

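The oat soap hangs at crop (265,265), above the free floor in front of the black soap. I'll lower it.

```bash
python3 -m inch '[{"linear":[0,0.1,0.8],"turn":0},{"linear":[0.1,0.1,2.2],"turn":0},{"linear":[0.1,0.1,3.6],"turn":0},{"linear":[0.1,0.1,5],"turn":0},{"linear":[0.1,0.1,6.2],"turn":0},{"linear":[0.1,0.1,7],"turn":0},{"linear":[0.1,0.1,7.6],"turn":0},{"linear":[0.1,0.1,7.9],"turn":0},{"linear":[0.1,0.1,8.1],"turn":0},{"linear":[0.1,0.1,8.2],"turn":0}]';  python3 go.py C -0.5 -24 20.3
```

```text
time_s: 16.15
position: [0.5659, 0.2236, 0.0227]
tcp_rot: [3.128, 0.004, 1.922]
contact_force: [0.4, 0.1, -0.6]
width: 0.0437
t 16.15 linear cm [-0.64 -0.08  0.24] turn -0.0 pos [565.9 223.6  22.7] rpy [179.2   0.2 110.1] F [ 0.4  0.1 -0.6] w 43.7
```

```bash
python3 -m inch '[{"linear":[-0.05,-0.05,0.1],"turn":0},{"linear":[-0.1,-0.05,0.2],"turn":0},{"linear":[-0.2,-0.05,0.25],"turn":0},{"linear":[-0.3,-0.05,0.25],"turn":0},{"linear":[-0.4,-0.05,0.25],"turn":0},{"linear":[-0.5,-0.05,0.25],"turn":0},{"linear":[-0.55,-0.05,0.25],"turn":0},{"linear":[-0.6,-0.05,0.25],"turn":0},{"linear":[-0.65,-0.05,0.25],"turn":0},{"linear":[-0.65,-0.05,0.25],"turn":0}]';  python3 go.py C -0.5 -24 20.3
```

```text
time_s: 16.98
position: [0.5677, 0.2172, 0.0203]
tcp_rot: [3.128, 0.004, 1.921]
contact_force: [-0.3, -0.3, -0.8]
width: 0.0437
t 16.98 linear cm [ 0.02 -0.03 -0.01] turn -0.0 pos [567.7 217.2  20.3] rpy [179.2   0.2 110.1] F [-0.3 -0.3 -0.8] w 43.7
```

```bash
python3 -m inch '[{"linear":[-0.05,0,0.05],"turn":0},{"linear":[-0.1,0,0.05],"turn":0},{"linear":[-0.15,0,0.05],"turn":0},{"linear":[-0.2,0,0.05],"turn":0},{"linear":[-0.25,0,0.05],"turn":0},{"linear":[-0.3,0,0.05],"turn":0},{"linear":[-0.35,0,0.05],"turn":0},{"linear":[-0.35,0,0.05],"turn":0},{"linear":[-0.35,0,0.05],"turn":0},{"linear":[-0.35,0,0.05],"turn":0}]';  python3 go.py C -0.5 -24 20.3
```

```text
time_s: 17.82
position: [0.569, 0.2151, 0.0202]
tcp_rot: [3.127, 0.002, 1.921]
contact_force: [-2.2, 5.7, 5.8]
width: 0.0436
t 17.82 linear cm [ 0.26 -0.07 -0.01] turn -0.0 pos [569.  215.1  20.2] rpy [1.792e+02 1.000e-01 1.101e+02] F [-2.2  5.7  5.8] w 43.6
```

```bash
python3 -m inch '[{"linear":[0.2,0,0],"turn":0},{"linear":[0.2,0,0],"turn":0},{"linear":[0.2,0,0],"turn":0},{"linear":[0.2,0,-1],"turn":0},{"linear":[0,0,-3],"turn":0},{"linear":[0,0,-5.5],"turn":0},{"linear":[0,0,-8],"turn":0},{"linear":[-2,-1,-9],"turn":0},{"linear":[-5,-2.5,-9],"turn":0},{"linear":[-8,-4,-9],"turn":0}]' 7;  python3 go.py B 4 -45 95
```

```text
time_s: 18.65
position: [0.5583, 0.1256, 0.1118]
tcp_rot: [3.124, 0.004, 1.923]
contact_force: [-0.1, -0.1, -0.9]
width: 0.0699
t 18.65 linear cm [-34.77 -17.43   1.5 ] turn 0.2 pos [558.3 125.6 111.8] rpy [179.    0.2 110.2] F [-0.1 -0.1 -0.9] w 69.9
```

```bash
python3 -m inch '[{"linear":[-2.5,-1.3,0],"turn":0},{"linear":[-6,-3,0],"turn":0},{"linear":[-9.5,-4.8,0],"turn":0},{"linear":[-13,-6.5,0],"turn":0},{"linear":[-16.5,-8.3,0],"turn":0},{"linear":[-20,-10,0],"turn":0},{"linear":[-23.5,-11.8,0],"turn":0},{"linear":[-27,-13.5,0],"turn":0.2},{"linear":[-30,-15,0],"turn":0.2},{"linear":[-32.5,-16.3,0],"turn":0.2}]';  python3 go.py B 4 -45 95
python3 - <<'E'
from h import *
crop(arm.camera("side")["frame"],190,220,110,100,5,"pics/l7.png")
E
```

```text
time_s: 19.48
position: [0.517, -0.239, 0.1109]
tcp_rot: [3.123, 0.005, 1.918]
contact_force: [1.4, 0.1, -0.3]
width: 0.07
t 19.48 linear cm [-1.99 -0.95  1.58] turn -0.1 pos [ 517.  -239.   110.9] rpy [179.    0.3 109.9] F [ 1.4  0.1 -0.3] w 70.0
```

View pics/l7.png

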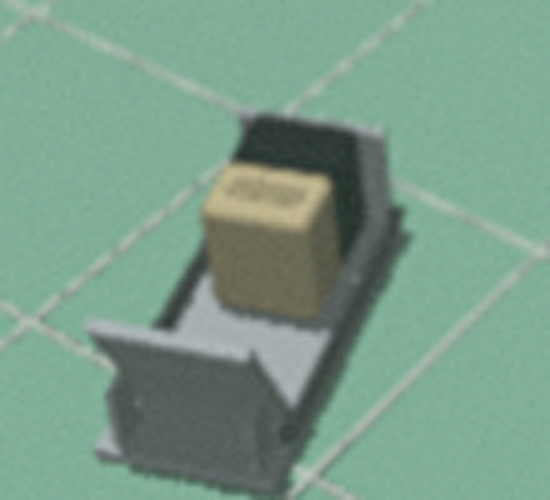

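Two soaps now stand upright in the caddy, black at crop (300,140) and oat at (270,240) close against it.

```bash
python3 -m inch '[{"linear":[-1,-0.5,0],"turn":0},{"linear":[-1.7,-0.8,0.5],"turn":-0.1},{"linear":[-2,-0.95,1.5],"turn":-0.1},{"linear":[-2,-0.95,1.6],"turn":-0.1},{"linear":[-2,-0.95,1.6],"turn":-0.1},{"linear":[-2,-0.95,1.6],"turn":-0.1},{"linear":[-2,-0.95,1.6],"turn":-0.1},{"linear":[-2,-0.95,1.6],"turn":-0.1},{"linear":[-2,-0.95,1.6],"turn":-0.1},{"linear":[-2,-0.95,1.6],"turn":-0.1}]';  python3 go.py B 4 -45 27
python3 - <<'E'
from h import *
crop(arm.camera("side")["frame"],330,100,110,110,5,"pics/l8.png")
E
```

```text
time_s: 20.37
position: [0.5154, -0.2656, 0.0953]
tcp_rot: [3.124, 0.009, 1.919]
contact_force: [-0.1, -0.4, 0.1]
width: 0.0699
t 20.37 linear cm [0.52 0.02 6.83] turn -0.1 pos [ 515.4 -265.6   95.3] rpy [179.    0.5 109.9] F [-0.1 -0.4  0.1] w 69.9
```

View pics/l8.png

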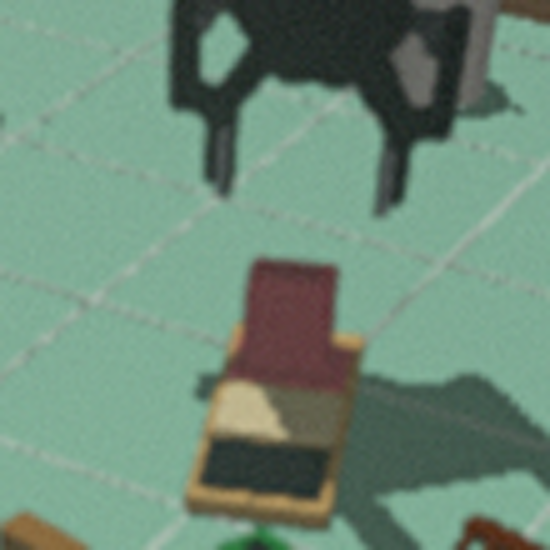

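The rose soap is at crop (290,315), centred between the fingertips at (222,190) and (385,210). I'll descend and grip.

```bash
python3 -m inch '[{"linear":[0.3,0,0.5],"turn":0},{"linear":[0.5,0,2],"turn":-0.1},{"linear":[0.5,0,3.6],"turn":-0.1},{"linear":[0.5,0,5.2],"turn":-0.1},{"linear":[0.5,0,6.3],"turn":-0.1},{"linear":[0.5,0,6.7],"turn":-0.1},{"linear":[0.5,0,6.8],"turn":-0.1},{"linear":[0.5,0,6.8],"turn":-0.1},{"linear":[0.5,0,6.8],"turn":-0.1},{"linear":[0.5,0,6.8],"turn":-0.1}]'
python3 -m inch '[{"linear":[0,0,0],"turn":0},{"linear":[0,0,0],"turn":0},{"linear":[0,0,0],"turn":0},{"linear":[0,0,0],"turn":0},{"linear":[0,0,0],"turn":0},{"linear":[0,0,0],"turn":0},{"linear":[0,0,0],"turn":0},{"linear":[0,0,0],"turn":0},{"linear":[0,0,0],"turn":0},{"linear":[0,0,0],"turn":0}]' 0 40
python3 -m inch '[{"linear":[0,0,-1],"turn":0},{"linear":[0,0,-3],"turn":0},{"linear":[0,0,-5.5],"turn":0},{"linear":[0,0,-8],"turn":0},{"linear":[1.2,0.6,-10],"turn":0},{"linear":[3.5,1.7,-11],"turn":0},{"linear":[6.5,3.2,-12],"turn":0},{"linear":[10,5,-12],"turn":0},{"linear":[13.5,6.7,-12],"turn":0},{"linear":[17,8.5,-12],"turn":0}]';  python3 go.py C -0.5 14 105
```

```text
time_s: 21.25
position: [0.5156, -0.2617, 0.0281]
tcp_rot: [3.123, 0.011, 1.92]
contact_force: [-0.0, -0.2, -0.1]
width: 0.0696
time_s: 22.08
position: [0.5161, -0.2621, 0.0291]
tcp_rot: [3.122, 0.012, 1.92]
contact_force: [-0.6, 0.4, 5.6]
width: 0.0436
time_s: 22.92
position: [0.5347, -0.0712, 0.1494]
tcp_rot: [3.122, 0.013, 1.919]
contact_force: [1.6, 0.7, -1.4]
width: 0.0438
t 22.92 linear cm [29.85 12.84  4.33] turn -0.1 pos [534.7 -71.2 149.4] rpy [178.9   0.7 110. ] F [ 1.6  0.7 -1.4] w 43.8
```

```bash
python3 -m inch '[{"linear":[3,1.3,0],"turn":0},{"linear":[6.7,2.9,0],"turn":0},{"linear":[10.4,4.5,0],"turn":0},{"linear":[14.1,6.1,0],"turn":0},{"linear":[17.8,7.7,0],"turn":0},{"linear":[21.5,9.2,0],"turn":-0.1},{"linear":[25,10.8,0.5],"turn":-0.1},{"linear":[27.6,11.9,1.5],"turn":-0.1},{"linear":[29.3,12.6,3],"turn":-0.1},{"linear":[29.8,12.8,4.3],"turn":-0.1}]';  python3 go.py C -0.5 13 28
python3 - <<'E'
from h import *
crop(arm.camera("side")["frame"],170,170,140,150,3.9,"pics/l9.png")
E
```

```text
time_s: 23.75
position: [0.5537, 0.2558, 0.1051]
tcp_rot: [3.12, 0.012, 1.924]
contact_force: [0.2, -1.1, -0.5]
width: 0.0433
t 23.75 linear cm [-0.3  -0.21  7.71] turn 0.2 pos [553.7 255.8 105.1] rpy [178.8   0.7 110.3] F [ 0.2 -1.1 -0.5] w 43.3
```

View pics/l9.png

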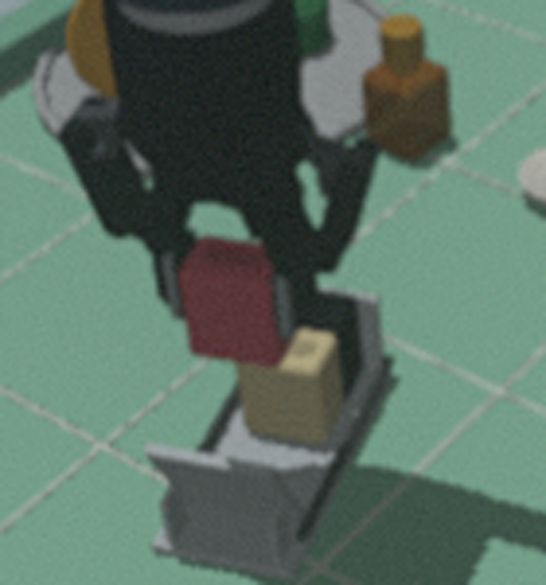

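The rose soap hangs at crop (232,300), above the free floor between the oat soap at (290,390) and the sloping wall at (230,510).

```bash
python3 -m inch '[{"linear":[-0.4,-0.2,0],"turn":0},{"linear":[-0.4,-0.2,0.5],"turn":0.2},{"linear":[-0.4,-0.2,1.8],"turn":0.2},{"linear":[-0.4,-0.2,3.2],"turn":0.2},{"linear":[-0.4,-0.2,4.6],"turn":0.2},{"linear":[-0.4,-0.2,5.8],"turn":0.2},{"linear":[-0.4,-0.2,6.8],"turn":0.2},{"linear":[-0.4,-0.2,7.4],"turn":0.2},{"linear":[-0.4,-0.2,7.7],"turn":0.2},{"linear":[-0.4,-0.2,7.9],"turn":0.2}]';  python3 go.py C -0.5 4 20.3
```

```text
time_s: 24.63
position: [0.5532, 0.2493, 0.0228]
tcp_rot: [3.126, 0.012, 1.92]
contact_force: [0.5, -0.9, -1.1]
width: 0.0438
t 24.63 linear cm [-0.69  0.23  0.26] turn -0.1 pos [553.2 249.3  22.8] rpy [179.1   0.7 110. ] F [ 0.5 -0.9 -1.1] w 43.8
```

```bash
python3 -m inch '[{"linear":[-0.05,0.1,0.1],"turn":0},{"linear":[-0.1,0.2,0.2],"turn":0},{"linear":[-0.2,0.25,0.25],"turn":0},{"linear":[-0.3,0.25,0.25],"turn":0},{"linear":[-0.4,0.25,0.28],"turn":0},{"linear":[-0.5,0.25,0.28],"turn":0},{"linear":[-0.6,0.25,0.28],"turn":0},{"linear":[-0.65,0.25,0.28],"turn":0},{"linear":[-0.7,0.25,0.28],"turn":0},{"linear":[-0.7,0.25,0.28],"turn":0}]';  python3 go.py C -0.5 4 20.3
```

```text
time_s: 25.47
position: [0.557, 0.2462, 0.0204]
tcp_rot: [3.125, 0.008, 1.919]
contact_force: [-3.5, 11.3, 1.1]
width: 0.0438
t 25.47 linear cm [-0.28 -0.02  0.01] turn -0.1 pos [557.  246.2  20.4] rpy [179.1   0.4 110. ] F [-3.5 11.3  1.1] w 43.8
```

```bash
python3 -m inch '[{"linear":[0.05,0,0.05],"turn":0},{"linear":[0.05,0,0.05],"turn":0},{"linear":[0.05,0,0.05],"turn":0},{"linear":[0.05,0,0],"turn":0},{"linear":[0,0,-2],"turn":0},{"linear":[0,0,-5],"turn":0},{"linear":[0,0,-8],"turn":0},{"linear":[-2,-1.5,-9],"turn":4},{"linear":[-5,-3.5,-9],"turn":9},{"linear":[-8,-5.5,-9],"turn":15}]' 7;  python3 go.py W 0 5 110
```

```text
time_s: 26.3
position: [0.5316, 0.1518, 0.1116]
tcp_rot: [3.12, 0.003, 1.656]
contact_force: [0.2, -1.5, -0.7]
width: 0.07
t 26.3 linear cm [-14.23  -4.81   0.1 ] turn 16.4 pos [531.6 151.8 111.6] rpy [178.8   0.2  94.9] F [ 0.2 -1.5 -0.7] w 70.0
```

```bash
python3 -m inch '[{"linear":[-1.5,-0.5,0],"turn":4},{"linear":[-4,-1.4,0],"turn":8},{"linear":[-7,-2.4,0],"turn":12},{"linear":[-10,-3.4,0],"turn":15},{"linear":[-12.5,-4.2,0],"turn":16.4},{"linear":[-13.9,-4.7,0],"turn":16.4},{"linear":[-14.4,-4.8,0],"turn":16.4},{"linear":[-14.4,-4.8,0],"turn":16.4},{"linear":[-14.4,-4.8,0],"turn":16.4},{"linear":[-14.4,-4.8,0],"turn":16.4}]';  python3 go.py W 0 3 24
python3 - <<'E'
from h import *
f=arm.camera("side")["frame"]
crop(f,190,220,110,100,3.6,"pics/a.png");crop(f,280,150,110,100,3.6,"pics/b.png")
cv2.imwrite("pics/l10.png",np.hstack([cv2.imread("pics/a.png"),cv2.imread("pics/b.png")]))
crop(arm.camera("top")["frame"],125,140,120,90,6,"pics/t10.png")
E
```

```text
time_s: 27.13
position: [0.4963, 0.0051, 0.1111]
tcp_rot: [3.12, -0.003, 1.37]
contact_force: [-0.4, -0.4, -0.1]
width: 0.0701
t 27.13 linear cm [-0.14 -0.25  8.71] turn -0.0 pos [496.3   5.1 111.1] rpy [178.8  -0.2  78.5] F [-0.4 -0.4 -0.1] w 70.1
```

View pics/l10.png

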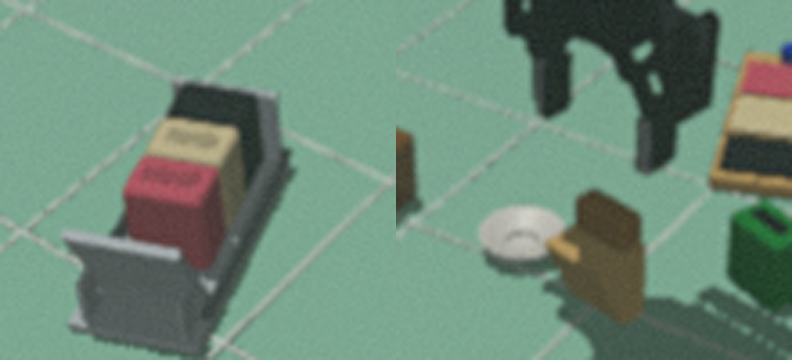

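View pics/t10.png

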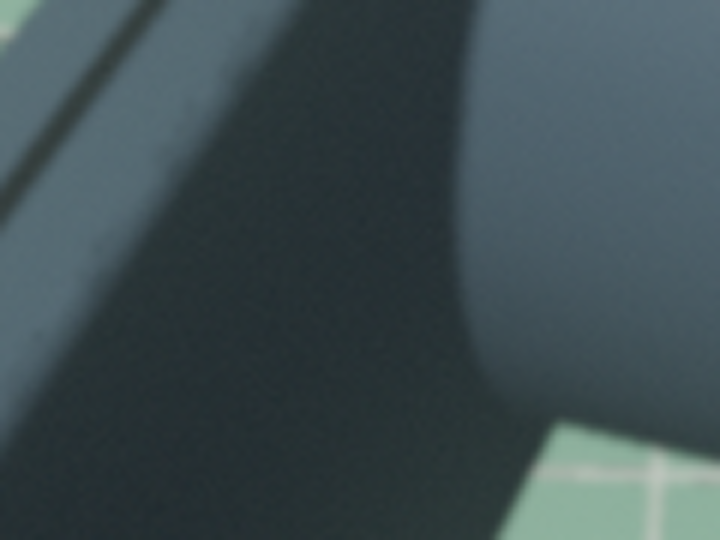

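The three soaps stand in a row, rose, oat and black, front to back in the left crop. The wedge is below the jaws (right crop (605,260)), with a white dish next to it. I'll narrow the opening to 6 cm before descending.

```bash
python3 -m inch '[{"linear":[-0.1,-0.25,0.3],"turn":0},{"linear":[-0.1,-0.25,1],"turn":0},{"linear":[-0.1,-0.25,2],"turn":0},{"linear":[-0.1,-0.25,2.5],"turn":0},{"linear":[-0.1,-0.25,2.5],"turn":0},{"linear":[-0.1,-0.25,2.5],"turn":0},{"linear":[-0.1,-0.25,2.5],"turn":0},{"linear":[-0.1,-0.25,2.5],"turn":0},{"linear":[-0.1,-0.25,2.5],"turn":0},{"linear":[-0.1,-0.25,2.5],"turn":0}]' 6;  python3 go.py W 0 3 24
python3 - <<'E'
from h import *
f=arm.camera("side")["frame"]
crop(f,280,150,110,100,5,"pics/l11.png")
E
```

```text
time_s: 28.07
position: [0.4943, 0.0046, 0.0863]
tcp_rot: [3.12, -0.003, 1.371]
contact_force: [0.5, -0.1, 0.0]
width: 0.0602
t 28.07 linear cm [-0.06 -0.02  6.23] turn 0.0 pos [494.3   4.6  86.3] rpy [178.7  -0.2  78.5] F [ 0.5 -0.1  0. ] w 60.2
```

View pics/l11.png

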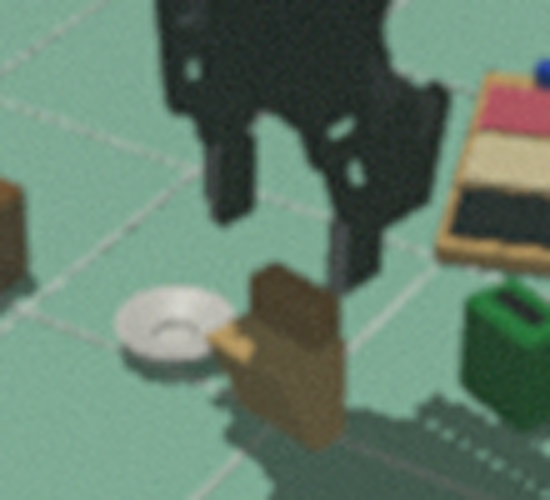

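```bash
python3 -m inch '[{"linear":[-0.1,0,0.5],"turn":0},{"linear":[-0.1,0,1.2],"turn":0},{"linear":[-0.1,0,2],"turn":0},{"linear":[-0.1,0,2.8],"turn":0},{"linear":[-0.1,0,3.6],"turn":0},{"linear":[-0.1,0,4.4],"turn":0},{"linear":[-0.1,0,5.2],"turn":0},{"linear":[-0.1,0,5.8],"turn":0},{"linear":[-0.1,0,6.1],"turn":0},{"linear":[-0.1,0,6.2],"turn":0}]'
python3 -m inch '[{"linear":[0,0,0],"turn":0},{"linear":[0,0,0],"turn":0},{"linear":[0,0,0],"turn":0},{"linear":[0,0,0],"turn":0},{"linear":[0,0,0],"turn":0},{"linear":[0,0,0],"turn":0},{"linear":[0,0,0],"turn":0},{"linear":[0,0,0],"turn":0},{"linear":[0,0,0],"turn":0},{"linear":[0,0,0],"turn":0}]' 0 50
python3 go.py W 0 3 24
python3 - <<'E'
from h import *
f=arm.camera("side")["frame"]
crop(f,280,150,110,100,5,"pics/l12.png")
E
```

```text
time_s: 28.95
position: [0.4951, 0.0037, 0.0234]
tcp_rot: [3.121, -0.003, 1.371]
contact_force: [0.2, 0.1, 0.5]
width: 0.0601
time_s: 29.78
position: [0.4952, 0.0037, 0.0237]
tcp_rot: [3.121, -0.003, 1.371]
contact_force: [-0.0, 0.1, 3.5]
width: 0.0431
t 29.78 linear cm [ 0.04  0.01 -0.03] turn 0.0 pos [495.2   3.7  23.7] rpy [178.8  -0.2  78.5] F [-0.   0.1  3.5] w 43.1
```

View pics/l12.png

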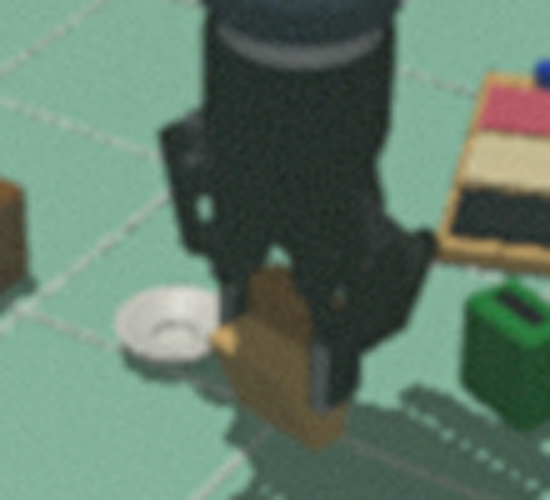

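The wedge is gripped on its body, tab between the fingers (crop (280,300)), at a width of 43 mm. I'll lift, turn it to the caddy's yaw and carry it over.

```bash
python3 -m inch '[{"linear":[0,0,-1],"turn":0},{"linear":[0,0,-3],"turn":0},{"linear":[0,0,-5.5],"turn":0},{"linear":[0,0,-8],"turn":-4},{"linear":[0,0,-10],"turn":-9},{"linear":[0,0,-11],"turn":-15},{"linear":[0,0,-11],"turn":-21},{"linear":[0,0,-11],"turn":-27},{"linear":[0,0,-11],"turn":-31},{"linear":[0,0,-11],"turn":-31.6}]'; python3 go.py C -0.5 38 120
```

```text
time_s: 30.67
position: [0.4926, 0.0039, 0.1341]
tcp_rot: [3.122, 0.009, 1.925]
contact_force: [-0.2, -0.4, -1.0]
width: 0.0432
t 30.67 linear cm [23.64 14.4   1.49] turn 0.2 pos [492.6   3.9 134.1] rpy [178.9   0.5 110.3] F [-0.2 -0.4 -1. ] w 43.2
```

```bash
python3 -m inch '[{"linear":[2,1.2,0],"turn":0},{"linear":[4.5,2.7,0],"turn":0},{"linear":[7.5,4.6,0],"turn":0},{"linear":[11,6.7,0],"turn":0},{"linear":[14.5,8.8,0],"turn":0},{"linear":[18,11,0],"turn":0},{"linear":[21,12.8,0.5],"turn":0.2},{"linear":[23,14,1],"turn":0.2},{"linear":[23.6,14.4,1.5],"turn":0.2},{"linear":[23.6,14.4,1.5],"turn":0.2}]'; python3 go.py C -0.5 38 120
python3 - <<'E'
from h import *
f=arm.camera("side")["frame"]
crop(f,170,180,130,140,4.2,"pics/a.png");crop(arm.camera("top")["frame"],125,140,120,90,4,"pics/b.png")
a,b=cv2.imread("pics/a.png"),cv2.imread("pics/b.png"); a=cv2.resize(a,(314,int(a.shape[0]*314/a.shape[1])))
a=cv2.imread("pics/a.png"); cv2.imwrite("pics/l13.png",a); cv2.imwrite("pics/t13.png",b)
E
```

```text
time_s: 31.5
position: [0.5452, 0.2767, 0.1185]
tcp_rot: [3.124, 0.008, 1.923]
contact_force: [-0.2, -0.9, -1.4]
width: 0.043
t 31.5 linear cm [-0.14  0.05 -0.15] turn 0.1 pos [545.2 276.7 118.5] rpy [179.    0.5 110.2] F [-0.2 -0.9 -1.4] w 43.0
```

View pics/l13.png

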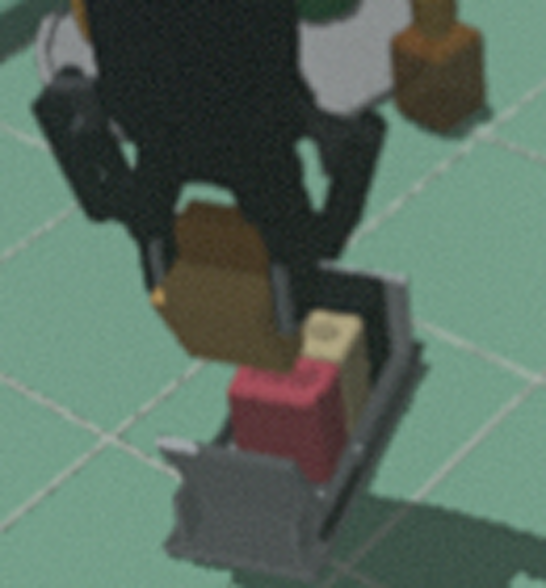

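View pics/t13.png

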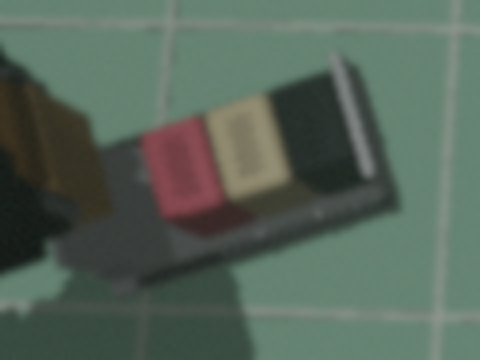

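```bash
python3 - <<'E'
from h import *
a=np.radians(20.1); R=np.array([[np.cos(a),np.sin(a)],[-np.sin(a),np.cos(a)]])
t=arm.camera("top")
L=lambda P:np.round((P*1000-[559.6,240])@R.T,1).tolist()
f=lambda x,y:(125+(x+.5)/4-.5,140+(y+.5)/4-.5)
print("rose +y edge",L(onz(t,[f(141,137),f(168,217)],.052)),"rose/oat",L(onz(t,[f(205,115),f(235,197)],.054)),"oat/char",L(onz(t,[f(269,93),f(293,183)],.054)),"rim inner",L(onz(t,[f(333,58),f(369,178)],.052)))
E
```

```text
rose +y edge [[20.5, 21.8], [-18.5, 19.5]] rose/oat [[20.1, -8.8], [-20.1, -11.8]] oat/char [[20.5, -38.7], [-22.4, -37.9]] rim inner [[27.4, -69.9], [-30.5, -70.0]]
```

Top crop: the row is nearly tight, with boundaries at y = -70, -38, -10 and +21 in my frame (about 1.5 mm of calibration offset). The wedge's flat face is toward the soaps. I'll lower it in stages.

```bash
python3 go.py C 0.5 36 56; python3 -m inch '[{"linear":[-0.3,0.1,0.3],"turn":0},{"linear":[-0.3,0.2,1.2],"turn":0},{"linear":[-0.3,0.25,2.3],"turn":0},{"linear":[-0.3,0.25,3.5],"turn":0},{"linear":[-0.3,0.25,4.6],"turn":0},{"linear":[-0.3,0.25,5.5],"turn":0},{"linear":[-0.3,0.25,6],"turn":0},{"linear":[-0.3,0.25,6.2],"turn":0},{"linear":[-0.3,0.25,6.2],"turn":0},{"linear":[-0.3,0.25,6.2],"turn":0}]'; python3 go.py C 0.5 33.8 44
python3 - <<'E'
from h import *
f=arm.camera("side")["frame"]
crop(f,180,190,130,130,4.5,"pics/l14.png")
E
```

```text
t 31.65 linear cm [0.01 0.07 6.38] turn -0.1 pos [545.8 273.8 119.7] rpy [179.    0.5 110. ] F [-0.2 -1.1 -0.3] w 42.9
time_s: 32.48
position: [0.5492, 0.2723, 0.0565]
tcp_rot: [3.126, 0.008, 1.92]
contact_force: [-1.3, 4.6, -3.9]
width: 0.0431
t 32.48 linear cm [ 0.   -0.1   1.24] turn -0.1 pos [549.2 272.3  56.5] rpy [179.1   0.4 110. ] F [-1.3  4.6 -3.9] w 43.1
```

View pics/l14.png

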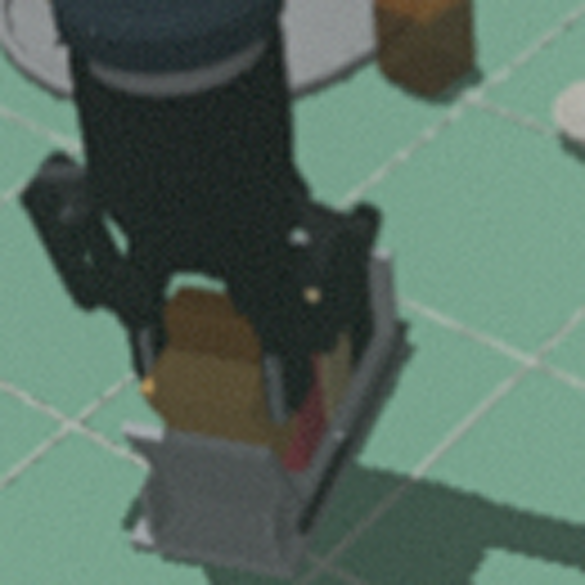

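The wedge is between the rose soap and the sloping wall, with light rubbing on the soap side (4.6 N). I'll ease it 1–2 mm outward and lower.

```bash
python3 -m inch '[{"linear":[0.1,0,0],"turn":0},{"linear":[0.15,0,0],"turn":0},{"linear":[0.15,-0.05,0.2],"turn":0},{"linear":[0.15,-0.1,0.4],"turn":0},{"linear":[0.15,-0.1,0.6],"turn":0},{"linear":[0.1,-0.1,0.8],"turn":0},{"linear":[0.1,-0.1,1.0],"turn":0},{"linear":[0.1,-0.1,1.2],"turn":0},{"linear":[0.1,-0.1,1.2],"turn":0},{"linear":[0.1,-0.1,1.2],"turn":0}]'; python3 go.py C 0.5 32.8 38
```

```text
time_s: 33.37
position: [0.5481, 0.2728, 0.0443]
tcp_rot: [3.126, 0.008, 1.92]
contact_force: [0.8, 0.2, -1.1]
width: 0.0432
t 33.37 linear cm [-0.19 -0.01  0.63] turn -0.1 pos [548.1 272.8  44.3] rpy [179.1   0.4 110. ] F [ 0.8  0.2 -1.1] w 43.2
```

```bash
python3 -m inch '[{"linear":[-0.05,0,0.1],"turn":0},{"linear":[-0.05,0,0.2],"turn":0},{"linear":[-0.1,0,0.3],"turn":0},{"linear":[-0.1,0,0.4],"turn":0},{"linear":[-0.15,0,0.5],"turn":0},{"linear":[-0.15,0,0.55],"turn":0},{"linear":[-0.15,0,0.6],"turn":0},{"linear":[-0.15,0,0.6],"turn":0},{"linear":[-0.15,0,0.6],"turn":0},{"linear":[-0.15,0,0.6],"turn":0}]'; python3 go.py C 0.5 32.8 38
```

```text
time_s: 34.2
position: [0.5486, 0.272, 0.0384]
tcp_rot: [3.126, 0.007, 1.92]
contact_force: [-1.7, 5.2, 0.7]
width: 0.043
t 34.2 linear cm [-0.1  -0.02  0.04] turn -0.1 pos [548.6 272.   38.4] rpy [179.1   0.4 110. ] F [-1.7  5.2  0.7] w 43.0
```

```bash
python3 -m inch '[{"linear":[0,0,0.1],"turn":0},{"linear":[0,0,0.2],"turn":0},{"linear":[0,0,0.3],"turn":0},{"linear":[0,0,0.35],"turn":0},{"linear":[0,0,0.35],"turn":0},{"linear":[0,0,0.35],"turn":0},{"linear":[0,0,0.35],"turn":0},{"linear":[0,0,0.35],"turn":0},{"linear":[0,0,0.35],"turn":0},{"linear":[0,0,0.35],"turn":0}]'; python3 go.py C 0.5 32.8 38
```

```text
time_s: 35.03
position: [0.5492, 0.2718, 0.037]
tcp_rot: [3.124, 0.007, 1.92]
contact_force: [-3.4, 0.1, 14.3]
width: 0.043
t 35.03 linear cm [-0.07 -0.07 -0.1 ] turn -0.1 pos [549.2 271.8  37. ] rpy [179.    0.4 110. ] F [-3.4  0.1 14.3] w 43.0
```

The wedge seats with 14 N at the home height. I'll release, shut the fingers and press on the tab.

```bash
python3 -m inch '[{"linear":[0,0,0],"turn":0},{"linear":[0,0,0],"turn":0},{"linear":[0,0,0],"turn":0},{"linear":[0,0,0],"turn":0},{"linear":[0,0,-1.5],"turn":0},{"linear":[0,0,-4],"turn":0},{"linear":[0,0,-6.5],"turn":0},{"linear":[-0.3,0,-8],"turn":0},{"linear":[-0.3,0,-8.5],"turn":0},{"linear":[-0.3,0,-8.5],"turn":0}]' 6.5; python3 go.py C 0.5 30.7 95
python3 - <<'E'
from h import *
f=arm.camera("side")["frame"]
crop(f,180,190,130,130,4.5,"pics/l15.png")
E
```

```text
time_s: 35.87
position: [0.5495, 0.2691, 0.1232]
tcp_rot: [3.122, 0.008, 1.92]
contact_force: [0.9, 0.3, 0.3]
width: 0.0649
t 35.87 linear cm [ 0.01 -0.06  2.82] turn -0.1 pos [549.5 269.1 123.2] rpy [178.8   0.4 110. ] F [0.9 0.3 0.3] w 64.9
```

View pics/l15.png

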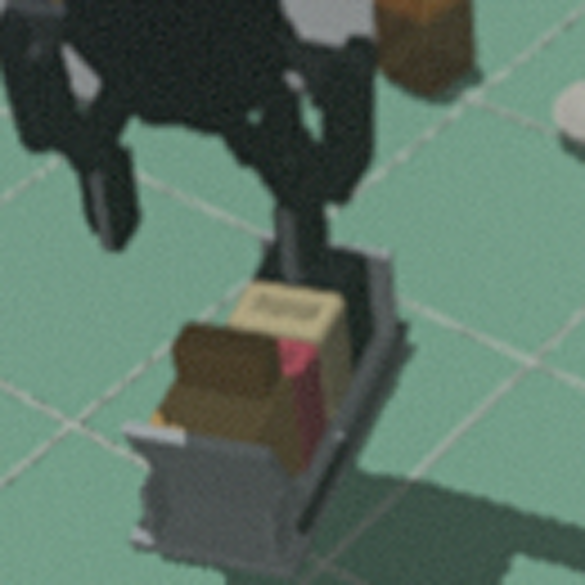

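The wedge is seated with its tab up (crop (230,360)), in front of rose, oat and black. Now I shut the fingers and press.

```bash
python3 -m inch '[{"linear":[0,0,0],"turn":0},{"linear":[0,0,0],"turn":0},{"linear":[0,0,0],"turn":0},{"linear":[0,0,0],"turn":0},{"linear":[0,-0.05,0],"turn":0},{"linear":[0,-0.05,0.5],"turn":0},{"linear":[0,-0.05,1.2],"turn":0},{"linear":[0,-0.05,1.9],"turn":0},{"linear":[0,-0.05,2.4],"turn":0},{"linear":[0,-0.05,2.6],"turn":0}]' 0; python3 go.py C 0.5 30.7 86
python3 -m inch '[{"linear":[0,0,0.2],"turn":0},{"linear":[0,0,0.3],"turn":0},{"linear":[0,0,0.4],"turn":0},{"linear":[0,0,0.5],"turn":0},{"linear":[0,0,0.6],"turn":0},{"linear":[0,0,0.7],"turn":0},{"linear":[0,0,0.8],"turn":0},{"linear":[0,0,0.9],"turn":0},{"linear":[0,0,0.9],"turn":0},{"linear":[0,0,0.9],"turn":0}]'; python3 go.py C 0.5 30.7 86
```

```text
time_s: 36.75
position: [0.5478, 0.2685, 0.0942]
tcp_rot: [3.126, 0.007, 1.92]
contact_force: [-0.2, 0.2, -0.0]
width: -0.0
t 36.75 linear cm [-0.    0.16  0.82] turn -0.1 pos [547.8 268.5  94.2] rpy [179.1   0.4 110. ] F [-0.2  0.2 -0. ] w -0.0
time_s: 37.58
position: [0.5482, 0.2685, 0.0861]
tcp_rot: [3.126, 0.007, 1.92]
contact_force: [-1.5, -1.2, 5.1]
width: 0.0003
t 37.58 linear cm [-0.    0.14  0.01] turn -0.1 pos [548.2 268.5  86.1] rpy [179.1   0.4 110. ] F [-1.5 -1.2  5.1] w 0.3
```

```bash
python3 -m inch '[{"linear":[0,0,0.05],"turn":0},{"linear":[0,0,0.1],"turn":0},{"linear":[0,0,0.15],"turn":0},{"linear":[0,0,0.2],"turn":0},{"linear":[0,0,0.25],"turn":0},{"linear":[0,0,0.25],"turn":0},{"linear":[0,0,0.25],"turn":0},{"linear":[0,0,0.25],"turn":0},{"linear":[0,0,0.25],"turn":0},{"linear":[0,0,0.25],"turn":0}]'; python3 go.py C 0.5 30.7 86
```

```text
time_s: 38.42
position: [0.5484, 0.2686, 0.086]
tcp_rot: [3.124, 0.008, 1.92]
contact_force: [-6.0, -1.6, 16.2]
width: -0.0
t 38.42 linear cm [-0.    0.12 -0.  ] turn -0.1 pos [548.4 268.6  86. ] rpy [179.    0.4 110. ] F [-6.  -1.6 16.2] w -0.0
```

```bash
python3 -m inch '[{"linear":[0,0,0.1],"turn":0},{"linear":[0,0,0.2],"turn":0},{"linear":[0,0,0.3],"turn":0},{"linear":[0,0,0.35],"turn":0},{"linear":[0,0,0.35],"turn":0},{"linear":[0,0,0.35],"turn":0},{"linear":[0,0,0.35],"turn":0},{"linear":[0,0,0.35],"turn":0},{"linear":[0,0,0.35],"turn":0},{"linear":[0,0,0.35],"turn":0}]'; python3 go.py C 0.5 30.7 86
```

```text
time_s: 39.25
position: [0.5489, 0.2688, 0.0859]
tcp_rot: [3.121, 0.008, 1.92]
contact_force: [-8.4, -1.6, 23.2]
width: 0.0
t 39.25 linear cm [-0.    0.06 -0.01] turn -0.1 pos [548.9 268.8  85.9] rpy [178.8   0.5 110. ] F [-8.4 -1.6 23.2] w 0.0
```

Firm: 23 N with no further travel, at tab-top height 86 mm, which is the home height. Lifting away and checking.

```bash
python3 -m inch '[{"linear":[0,0,-0.5],"turn":0},{"linear":[0,0,-1.5],"turn":0},{"linear":[0,0,-3.5],"turn":0},{"linear":[0,0,-6],"turn":0},{"linear":[0,0,-8.5],"turn":0},{"linear":[-3,-3,-9],"turn":0},{"linear":[-6,-6,-9],"turn":0},{"linear":[-9,-9,-9],"turn":0},{"linear":[-12,-12,-9],"turn":0},{"linear":[-15,-15,-9],"turn":0}]' 4
python3 -m inch '[{"linear":[-2,-2,0],"turn":0},{"linear":[-4,-4,0],"turn":0},{"linear":[-6,-6,0],"turn":0},{"linear":[-8,-7,0],"turn":0},{"linear":[-10,-7,0],"turn":0},{"linear":[-12,-7,0],"turn":0},{"linear":[-14,-7,0],"turn":0},{"linear":[-15,-7,0],"turn":0},{"linear":[-15,-7,0],"turn":0},{"linear":[-15,-7,0],"turn":0}]'
python3 - <<'E'
from h import *
f=arm.camera("side")["frame"];t=arm.camera("top")["frame"]
cv2.imwrite("pics/z_top.png",t)
crop(f,190,220,100,100,4,"pics/a.png");crop(t,125,140,100,100,4,"pics/b.png")
cv2.imwrite("pics/z.png",np.hstack([cv2.imread("pics/a.png"),cv2.imread("pics/b.png")]))
crop(f,180,150,250,150,3,"pics/z2.png")
c=arm.camera("top"); print(onz(c,[(315,132)],.03))
o=arm.get_obs(); print(np.round(o["contact_force"],1),o["time_s"],o["width"])
E
```

```text
time_s: 40.08
position: [0.4582, 0.079, 0.1741]
tcp_rot: [3.121, 0.008, 1.921]
contact_force: [0.9, -0.3, -0.5]
width: 0.0399
time_s: 40.92
position: [0.4437, -0.0857, 0.1737]
tcp_rot: [3.122, 0.007, 1.92]
contact_force: [0.1, 1.3, 0.2]
width: 0.0403
[[ 0.6634389 -0.0070311]]
[-1.   0.4  0.3] 41.0667 0.04014391762387589
```

View pics/z.png

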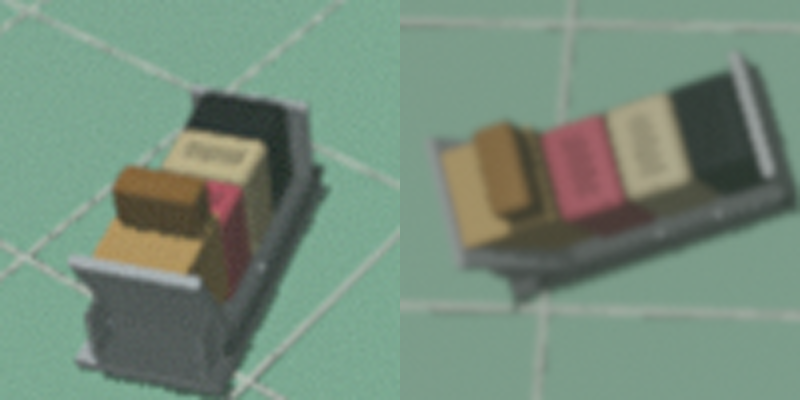

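View pics/z2.png

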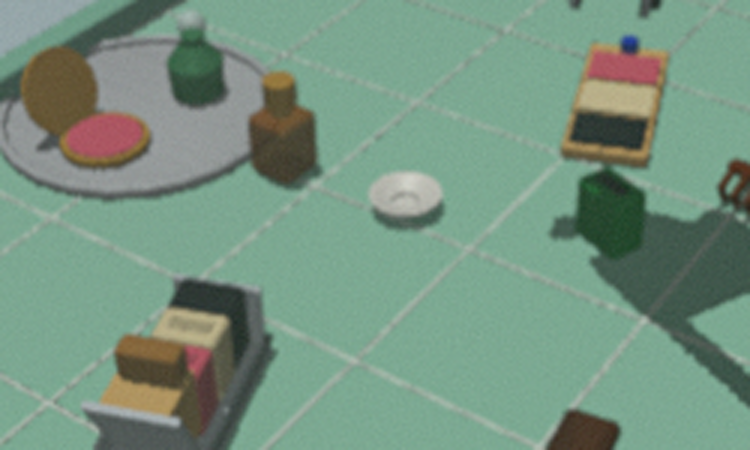

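View pics/z_top.png

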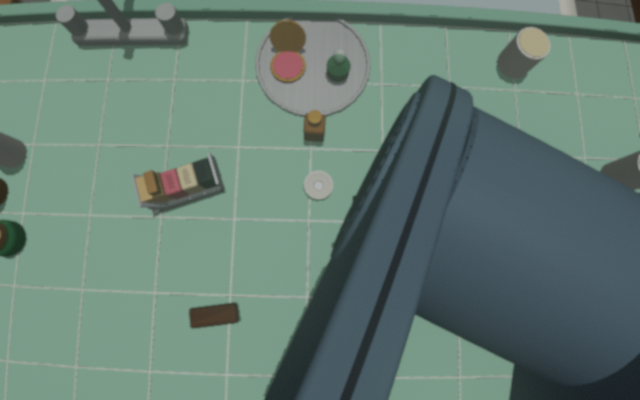

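The last pictures show a tight row (top crop): tab at (505,170), rose (580,170), oat (650,150) and black (710,125) against the upright wall. The flask is still at top-view (315,124). The blue knob shows at the rose-pad end, which confirms the order.

```bash
python3 -c "
from bench import arm
print(arm.hand_in())"
```

```text
the job is handed in; nothing more can be done
None
```

The job is handed in at about 41 s of the 106 s allowed. The soaps stand upright in the caddy in the reverse order: black against the upright wall, oat in the middle, rose on the sloping-wall side. The wedge sits between rose and the sloping wall, tab up.

- **Firmness:** I pressed the tab with 23 N and it did not move further. Its top stopped at 86 mm, which is the wedge's home height.
- **Final pictures:** they show a tight row, with the flask, dish and green look-alike undisturbed and the gripper clear of everything.
- **Disagreements:** the two cameras differed by about 3 mm on the caddy's centre across the row. My caddy frame was off by about 1.5 mm along the row. I used contact forces to set each soap against the wall or its neighbour.

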